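# Set out the cable fitter's kit on its outline boards

### The job

Set the bench out for the next cable fitter: lay the screwdriver, the crimping tool and the cable tester flat on the boards that carry their outlines, each covering its outline the same way round. Lift the blue-capped cleaner bottle out of the packed crate and stand it on the board with the blue ring, keeping it upright all the way. The order does not matter.

Things in the scene. Friction and masses are not known exactly. Their poses are not given: they have to be found in the camera images.
- screwdriver: Screwdriver lying flat on the bench: red and black squared handle 90 long x 26 wide x 24 mm high, then a thin steel shaft (7 mm thick, 12 mm above the bench) to the tip. 160 mm long in all. Origin: on the underside, at the middle of the handle, which is the place to grip (across y, 26 mm). x points from the handle to the tip: handle from x = -45 to 45 mm, tip at 115 mm. z up. About 90 g.
- crimper: Crimping tool lying flat: black metal head 44 wide x 24 mm high from x = -27 to 27 mm, narrower black jaw (34 mm wide, 19 mm high) on to x = 55 mm, and two yellow handles, 20 mm high, from the head back to x = -105 mm, about 54 mm wide over their ends. Origin: on the underside, at the middle of the head, which is the place to grip (across y, 44 mm). x points from the handles to the jaw, z up. About 300 g.
- tester: Cable tester, a flat green box 110 long x 50 wide x 26 mm high with a dark screen near one end and an orange button near the other, lying face up. Origin: on the underside, on the centre line, 25 mm from the box's middle towards the button end: the box runs from x = -30 to 80 mm, its middle (the place to grip, across y, 50 mm) at x = 25 mm. x points from the button to the screen, z up. About 180 g.
- bottle: Small white cleaner bottle, upright, 112 mm high: body 44 mm across up to 60 mm, shoulder, then a blue cap 27 mm across from 78 to 112 mm above its underside (grip the cap). Origin: centre of its underside. z up. About 120 g. At the start it stands in the middle of the crate, its underside 6 mm above the bench, with loose jars touching it all round.
- crate: Grey open crate, fixed, 146 x 146 x 40 mm high, floor and walls 6 mm thick, packed 3 by 3 with eight loose amber jars (44 mm across, 50 mm high, tops 56 mm above the bench, dark lids) and the bottle in the middle. Origin: centre of its underside; x and y along its sides.
- board_screwdriver: Fixed white board, 172 x 80 x 5 mm high (its top face 5 mm above the bench). Origin: centre of its underside; x along its length. Carries the flat outline of the screwdriver, handle red and shaft grey. The screwdriver is right when its origin lies at x = -35 mm, y = 0 of the board and its x axis points along the board's x axis.
- board_crimper: Fixed white board, 172 x 80 x 5 mm high (its top face 5 mm above the bench). Origin: centre of its underside; x along its length. Carries the flat outline of the crimping tool, handles yellow and head black. The crimping tool is right when its origin lies at x = 25 mm, y = 0 of the board and its x axis points along the board's x axis.
- board_tester: Fixed white board, 172 x 80 x 5 mm high (its top face 5 mm above the bench). Origin: centre of its underside; x along its length. Carries the flat outline of the tester, green with a black patch for the screen. The tester is right when its origin lies at x = -25 mm, y = 0 of the board and its x axis points along the board's x axis.
- board_bottle: Fixed white square-ish board, 90 x 80 x 5 mm high (its top face 5 mm above the bench), with a blue ring, 48 mm across, at its middle. Origin: centre of its underside, under the ring. The bottle stands on the ring, any way round.
Mind the look-alikes: they are no part of the job. What is meant by the tester is not purple or red, and is the smaller of those in its own colour.

How it is judged:
By the outcome, as a careful person would: the job done as asked, in the order asked, and still so for the second after the job is handed in, with the robot touching nothing.
It also fails if it takes over 136 s, if anything falls off the work surface, if the arm or the gripper's body presses on something with over 40 N, if the wrist force passes 120 N, or if a joint passes its speed limit or range.

### The arm

A 6-joint arm with a two-finger parallel gripper is mounted at the origin on the work surface. World frame = base frame: x ahead of the robot, y to its left, z up, the work surface at z = 0. Lengths are in m, angles in rad, forces in N, time in s.
With the tool pointing down it reaches from about 0.3 to 0.85 m from the base axis. Payload 5.4 kg.
Tool frame: the origin (TCP) lies at the very end of the fingers, on their centre line; the grasp point (between the pads) lies 19 mm behind it (robot.grip_depth is the distance from the TCP to the grasp point, in m); z points along the fingers, y is the direction in which the jaws open and shut (so a half turn about z gives the same grasp; the last joint's range is limited). The gripper opens to 85 mm and grips with 20 to 120 N. Pads are 22 mm wide; open, the fingers measure 114 mm over their backs; the gripper's body (76 mm by 85 mm) begins 54 mm behind the grasp point. The pads swing forward as they close: fully open they stand 13 mm farther back than shut.
Start: joints at [-1.481, 0.158, 1.597, -0, 1.386, -0.21], TCP at [0.17, -0.549, 0.231] pointing down, gripper open.
Joint ranges: [-2.91, 2.91], [-0.94, 2.29], [0.18, 2.7], [-1.29, 4.43], [0.17, 2.64], [-3, 3]. Speed limits (rad/s): [2.57, 2.57, 3.14, 3.14, 3.14, 3.14].

### API

Orientations are given as [roll, pitch, yaw] about the fixed x, y, z axes, in that order (R = Rz(yaw) Ry(pitch) Rx(roll)).
In Python, from station import robot gives the robot as it stands. The module is installed in compiled form; this text tells all that it offers.
- The arm moves only by the shell command python3 -m handwheel 'ROWS'. ROWS is JSON, a list of rows, each an object with "dp": the shift along the tool's x, y, z in m, a list of three; "delta_rot": the turn, a rotation vector about the tool's x, y, z in degrees, a list of three; "jaw": the finger opening in m, from 0 to 0.0854. A call has 1 to 20 rows; each row is the pose to reach, as a shift and turn from the pose commanded when the call began, along the tool's axes at that moment; what a row does not reach only later rows make up. A row lasts 1/10 s, in which the tool goes at most 50 mm and 8.59 degrees, less where a joint would pass 70% of its speed; a pose out of reach is approached as far as the arm can. A call with a gripper value outside its range is refused whole. The fingers move at their own pace and stop on an object; the grip force is fixed at half the most. Time passes only in rows, so rows that repeat a pose let the fingers close. It gives the time, the measured TCP pose, the force and the opening at its end, in the units of the state.
- robot.observe(): the state, without advancing time (a new reading comes with each control period).
- robot.capture(name): name is "scene" or "side" or "wrist"; returns a dict with "pixels" (384x512x3 uint8, blue, green, red), "fx", "fy", "cx", "cy" (pixels), "origin" and "rotation" of the camera in the world. Camera axes: x right, y down, z forward; pixel columns grow to the right and rows downward; lengths in m; the calibration is good to about 2 mm. A picture is of the moment at which its call begins. There is no depth.
- robot.hand_in(): hands the job in, once; it reports no verdict.
Trained networks look in a picture, given as the dict that the camera call returned (one of the last four; its "shot" number tells which), for a name from the list of things; names that differ only in an ending like _2 or _b are one class to them, and where a whole thing is asked for, a point or a joint stands for the part that bears it (a point fixed in the world has none). Each returns a list of dicts, best first, with "score" (0 to 1); they miss things now and then, are a little off and sometimes report something else, mostly with a low value. They report only what shows in the picture. A call takes as long as a camera call. They do not tell look-alikes from the thing itself.
- robot.recognise(picture, label): "point" ([x, y, z] in m, in the coordinates of the camera as it stood for that picture, good to about 4 mm: the middle of the surface that is visible of it).
- robot.place_of(picture, label): "point" ([x, y, z] in m, in the coordinates of the camera as it stood for that picture, good to about 4 mm: a listed point, or the origin of a listed thing).
The state is a dict: "t": time; "q": joint angles; "joint_velocities": joint speeds; "tau": joint torques, N m; "eef_pos": TCP position; "orientation": TCP orientation; "wrist_force": force on the tool from outside, world axes, zero at the start; "torque": the same for the moment, N m; "grip_width": finger opening in m.
Only numpy, scipy, OpenCV 4.12 (cv2) and the standard library are available. Lean on these libraries where they do the work, as an engineer would, in place of code of your own. Each camera call takes 0.05 s, during which the arm holds its last target.

## Working session

There is one attempt and no reset: what is moved stays moved. The work goes in short steps, Python scripts to look and compute and a shell command to move; the robot and the scene stay as the last step left them, time stands still between calls to the robot, and variables do not carry over. Pictures are saved under pics/ and viewed, and the job is handed in when it is done.

```bash
mkdir -p pics; ls
cat > h.py <<'E'
import numpy as np, cv2
from scipy.spatial.transform import Rotation as R
from station import robot
def save(p,n,crop=None,scale=1):
    im=np.array(p['pixels'])
    if crop: im=im[crop[1]:crop[3],crop[0]:crop[2]]
    if scale!=1: im=cv2.resize(im,None,fx=scale,fy=scale,interpolation=cv2.INTER_CUBIC)
    cv2.imwrite('pics/'+n,im)
def w(p,pt): return np.array(p['origin'])+np.array(p['rotation'])@np.array(pt)
def ray(p,u,v,z):
    d=np.array(p['rotation'])@np.array([(u-p['cx'])/p['fx'],(v-p['cy'])/p['fy'],1.])
    o=np.array(p['origin']); return o+d*(z-o[2])/d[2]
def proj(p,X):
    c=np.array(p['rotation']).T@(np.array(X)-np.array(p['origin']))
    return np.array([p['fx']*c[0]/c[2]+p['cx'],p['fy']*c[1]/c[2]+p['cy']])
E
python3 - <<'E'
from h import *
print(robot.observe())
for n in ['scene','side','wrist']:
    p=robot.capture(n); save(p,n+'0.png',scale=1.5); print(n,p['fx'],p['origin'],np.round(p['rotation'],3).tolist())
E
```

```text
pics
{'t': 0.0, 'q': array([-1.48111195e+00,  1.59053162e-01,  1.59825549e+00, -6.96249523e-06,
        1.38623779e+00, -2.10119114e-01]), 'joint_velocities': array([-0.00059359,  0.0010615 ,  0.0016983 ,  0.00087847, -0.00202646,
       -0.00010657]), 'tau': array([-1.49389994e-03, -3.96007347e+01, -3.31431091e+01, -2.37762015e-04,
        8.63840076e-03,  1.15860098e-05]), 'eef_pos': array([ 0.16972653, -0.54872921,  0.23030297]), 'orientation': array([-3.13968041e+00, -4.00822918e-04,  2.99804396e-01]), 'wrist_force': array([ 0.51053763,  0.10790113, -0.49473848]), 'torque': array([-0.01089223,  0.00549882, -0.00969945]), 'grip_width': 0.08549797818945676}
scene 480.810308881465 [ 1.24790071 -0.66520069  0.93222313] [-2.277, -0.007, 0.85]
side 399.4283628447241 [ 0.37727778 -1.03050523  0.94210041] [-2.28, 0.016, -0.126]
wrist 303.4966203707429 [ 0.23447301 -0.52941113  0.37328351] [2.867, 0.002, -1.271]
```

Add to h.py:
```python
_cap=robot.capture
def cap(n):
    p=_cap(n); r=np.array(p['rotation'])
    q=dict(p); 
    q['orig']=p
    if r.size==3: q['rotation']=R.from_euler('xyz',r).as_matrix()
    return q
```

```text
(no output)
```

View pics/scene0.png

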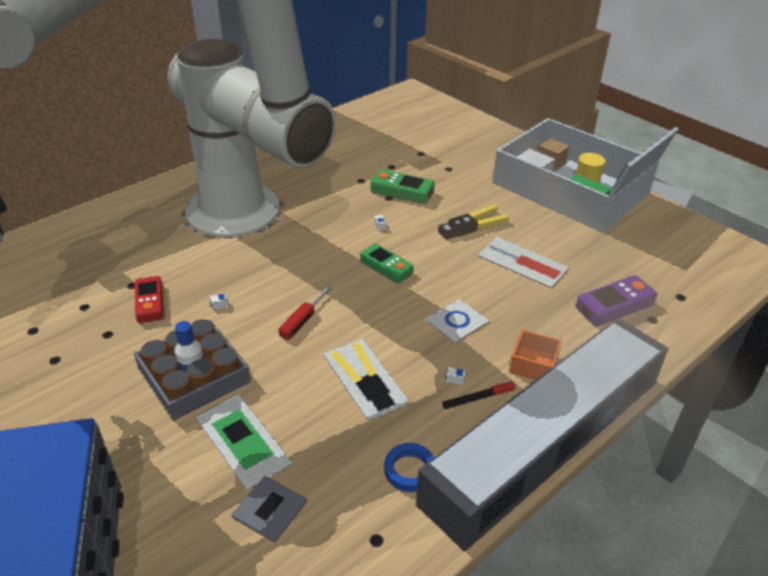

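View pics/side0.png

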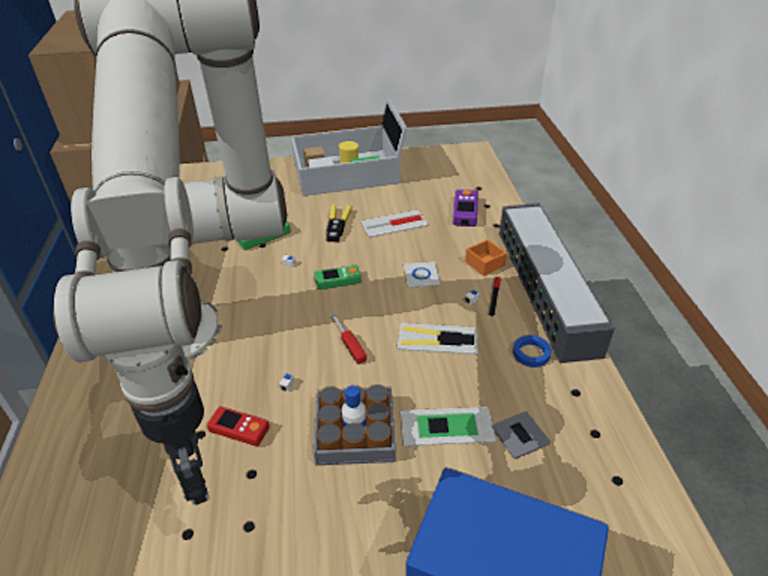

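View pics/wrist0.png

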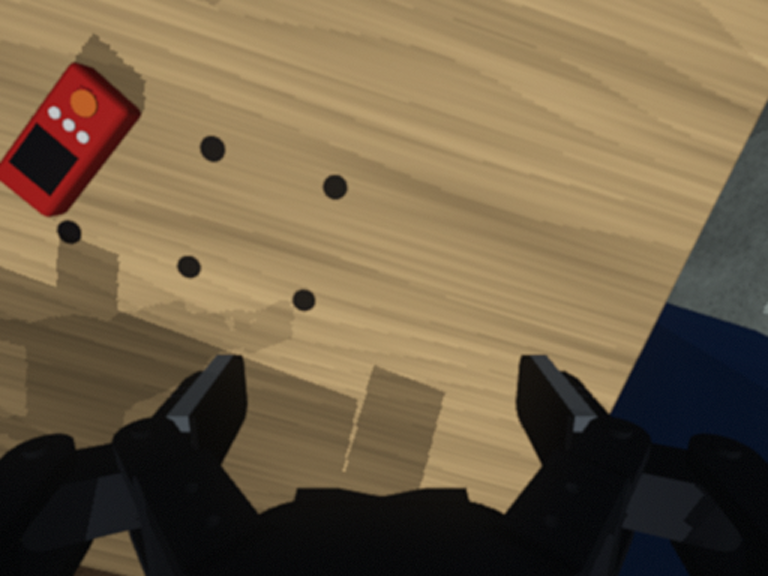

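Run:
```python
from h import *
for n in ['scene','side']:
    p=cap(n)
    for l in ['screwdriver','crimper','tester','bottle','crate','board_screwdriver','board_crimper','board_tester','board_bottle']:
        r=robot.place_of(p['orig'],l)
        print(n,l,[(round(d['score'],2),np.round(w(p,d['point']),3).tolist()) for d in r])
    if n=='scene':
        save(p,'scA.png',(220,90,350,220),5)
        save(p,'scB.png',(80,180,290,330),3.5)
    else:
        save(p,'siA.png',(150,120,310,250),5)
print(robot.observe()['t'])
```

```text
scene screwdriver [(0.78, [0.41, -0.118, 0.001])]
scene crimper [(0.75, [0.399, 0.336, -0.004]), (0.32, [0.392, -0.333, -0.004])]
scene tester [(0.93, [0.176, 0.323, -0.004]), (0.69, [0.778, 0.407, -0.001]), (0.63, [0.198, -0.31, 0.005]), (0.59, [0.411, 0.124, 0.001])]
scene bottle [(0.69, [0.394, -0.332, -0.004]), (0.65, [0.401, -0.33, 0.002])]
scene crate []
scene board_screwdriver [(0.57, [0.562, 0.347, 0.002]), (0.36, [0.6, 0.118, 0.002])]
scene board_crimper [(0.94, [0.597, -0.119, 0.0])]
scene board_tester [(0.81, [0.567, -0.348, -0.0]), (0.49, [0.394, -0.331, -0.005])]
scene board_bottle [(0.77, [0.603, 0.12, 0.001])]
side screwdriver [(0.61, [0.412, -0.115, -0.002])]
side crimper [(0.51, [0.403, 0.344, -0.002])]
side tester [(0.82, [0.418, 0.125, -0.002]), (0.77, [0.198, -0.314, 0.001]), (0.55, [0.78, 0.412, 0.002]), (0.45, [0.177, 0.33, -0.002])]
side bottle [(0.61, [0.393, -0.329, 0.003])]
side crate [(0.61, [0.395, -0.332, 0.002])]
side board_screwdriver [(0.79, [0.563, 0.35, 0.001]), (0.39, [0.569, -0.348, -0.001])]
side board_crimper [(0.7, [0.594, -0.108, -0.0])]
side board_tester [(0.56, [0.571, -0.346, -0.001]), (0.43, [0.419, 0.124, -0.003])]
side board_bottle [(0.57, [0.6, 0.117, 0.0]), (0.52, [0.42, 0.125, -0.002])]
1.15
```

```bash
cat >> h.py <<'E'
def go(x,y,z,yaw):
    s=robot.observe(); Rc=R.from_euler('xyz',s['orientation'])
    Rt=R.from_euler('xyz',[np.pi,0,yaw])
    dp=Rc.inv().apply(np.array([x,y,z])-s['eef_pos'])
    dr=np.degrees((Rc.inv()*Rt).as_rotvec())
    print('dp',np.round(dp,4).tolist(),'rot',np.round(dr,2).tolist(),'rows>=',max(np.linalg.norm(dp)/.05,np.linalg.norm(dr)/8.59))
E
python3 -c "
from h import *
go(.38,-.2,.42,0);go(.38,.0,.42,0)"
```

```text
dp [0.304, -0.2717, -0.1887] rot [-0.0, -0.0, 17.18] rows>= 8.985224262664804
dp [0.3631, -0.4628, -0.1887] rot [-0.0, -0.0, 17.18] rows>= 12.354258011122374
```

View pics/scA.png

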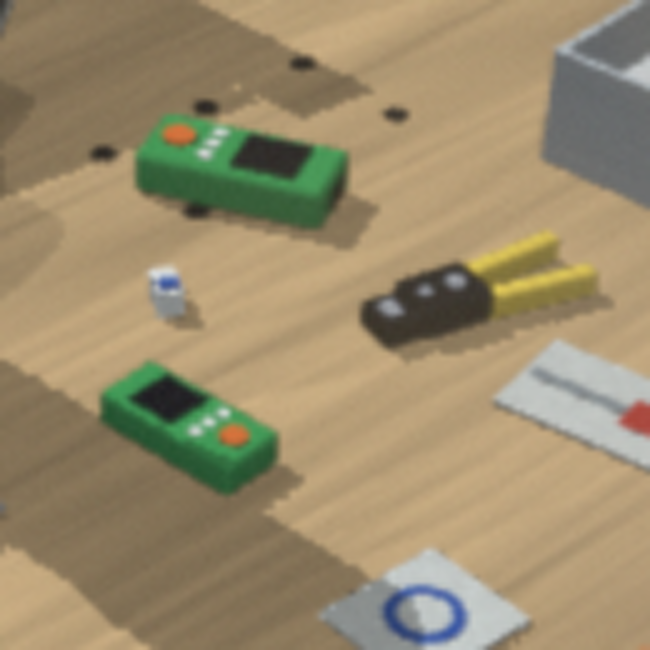

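View pics/scB.png

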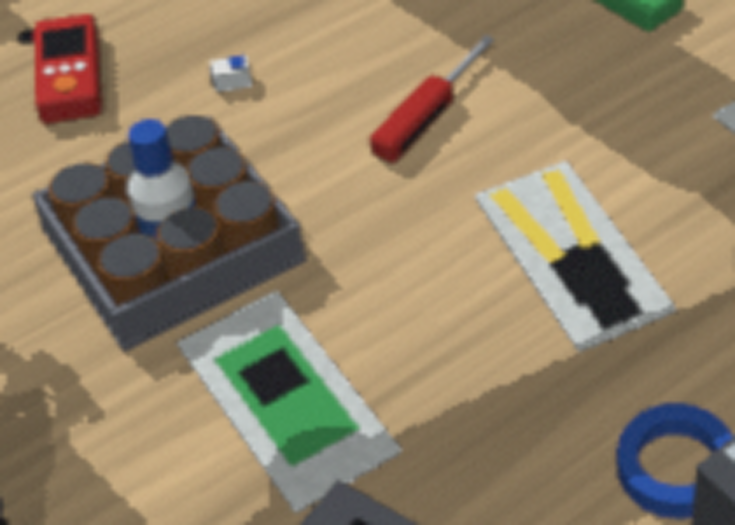

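```bash
r='{"dp":[0.304,-0.272,-0.189],"delta_rot":[0,0,17.2],"jaw":0.085}'; python3 -m handwheel '[{"dp":[0.304,-0.272,-0.189],"delta_rot":[0,0,17.2],"jaw":0.085},{"dp":[0.304,-0.272,-0.189],"delta_rot":[0,0,17.2],"jaw":0.085},{"dp":[0.304,-0.272,-0.189],"delta_rot":[0,0,17.2],"jaw":0.085},{"dp":[0.304,-0.272,-0.189],"delta_rot":[0,0,17.2],"jaw":0.085},{"dp":[0.304,-0.272,-0.189],"delta_rot":[0,0,17.2],"jaw":0.085},{"dp":[0.304,-0.272,-0.189],"delta_rot":[0,0,17.2],"jaw":0.085},{"dp":[0.304,-0.272,-0.189],"delta_rot":[0,0,17.2],"jaw":0.085},{"dp":[0.304,-0.272,-0.189],"delta_rot":[0,0,17.2],"jaw":0.085},{"dp":[0.304,-0.272,-0.189],"delta_rot":[0,0,17.2],"jaw":0.085},{"dp":[0.304,-0.272,-0.189],"delta_rot":[0,0,17.2],"jaw":0.085},{"dp":[0.304,-0.272,-0.189],"delta_rot":[0,0,17.2],"jaw":0.085},{"dp":[0.304,-0.272,-0.189],"delta_rot":[0,0,17.2],"jaw":0.085},{"dp":[0.304,-0.272,-0.189],"delta_rot":[0,0,17.2],"jaw":0.085},{"dp":[0.304,-0.272,-0.189],"delta_rot":[0,0,17.2],"jaw":0.085}]'
python3 - <<'E'
from h import *
p=cap('wrist'); save(p,'w1.png',scale=1.5); print(p['origin'],np.round(p['rotation'],3).tolist()); np.save('w1.npy',p['pixels'])
print(robot.observe()['t']); go(.38,.2,.42,0)
E
```

```text
t: 2.55
eef_pos: [0.3793, -0.2006, 0.4195]
orientation: [-3.141, 0.001, -0.003]
wrist_force: [0.2, -0.1, -0.4]
grip_width: 0.0849
[ 0.44721999 -0.20153279  0.56227047] [[-0.002, -0.962, -0.273], [-1.0, 0.002, 0.002], [-0.002, 0.273, -0.962]]
2.6
dp [-0.0003, -0.4004, -0.0] rot [-0.05, 0.05, -0.14] rows>= 8.008769945707174
```

View pics/w1.png

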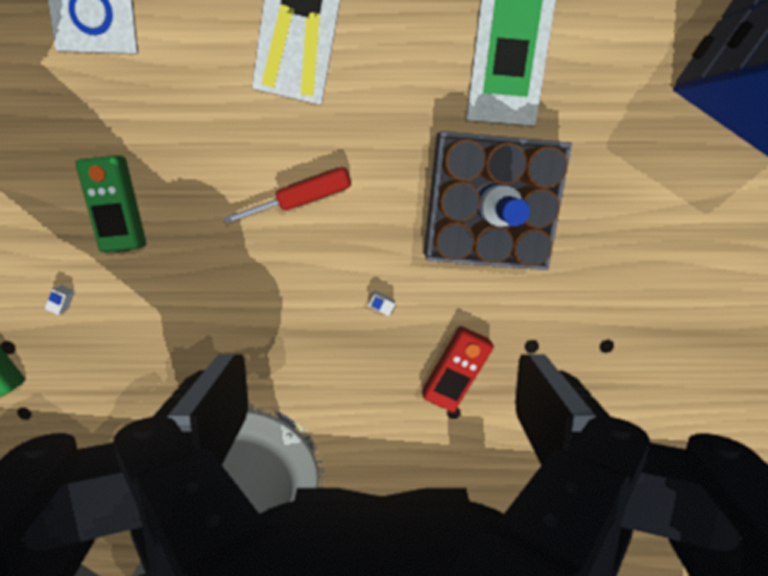

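```bash
python3 -m handwheel '[{"dp":[0.15,0,0.0],"delta_rot":[0,0,0],"jaw":0.085},{"dp":[0.15,0,0.0],"delta_rot":[0,0,0],"jaw":0.085},{"dp":[0.15,0,0.0],"delta_rot":[0,0,0],"jaw":0.085},{"dp":[0.15,0,0.0],"delta_rot":[0,0,0],"jaw":0.085},{"dp":[0.15,0,0.0],"delta_rot":[0,0,0],"jaw":0.085},{"dp":[0.15,0,0.0],"delta_rot":[0,0,0],"jaw":0.085}]'
cat >> h.py <<'E'
import pickle
def snap(name,tag,scale=1.5):
    p=cap(name); save(p,tag+'.png',scale=scale); pickle.dump({k:v for k,v in p.items()},open(tag+'.pkl','wb')); return p
def load(tag): return pickle.load(open(tag+'.pkl','rb'))
E
python3 - <<'E'
from h import *
snap('wrist','w2')
E
python3 -m handwheel '[{"dp":[0,-0.42,0.0],"delta_rot":[0,0,0],"jaw":0.085},{"dp":[0,-0.42,0.0],"delta_rot":[0,0,0],"jaw":0.085},{"dp":[0,-0.42,0.0],"delta_rot":[0,0,0],"jaw":0.085},{"dp":[0,-0.42,0.0],"delta_rot":[0,0,0],"jaw":0.085},{"dp":[0,-0.42,0.0],"delta_rot":[0,0,0],"jaw":0.085},{"dp":[0,-0.42,0.0],"delta_rot":[0,0,0],"jaw":0.085},{"dp":[0,-0.42,0.0],"delta_rot":[0,0,0],"jaw":0.085},{"dp":[0,-0.42,0.0],"delta_rot":[0,0,0],"jaw":0.085},{"dp":[0,-0.42,0.0],"delta_rot":[0,0,0],"jaw":0.085},{"dp":[0,-0.42,0.0],"delta_rot":[0,0,0],"jaw":0.085},{"dp":[0,-0.42,0.0],"delta_rot":[0,0,0],"jaw":0.085},{"dp":[0,-0.42,0.0],"delta_rot":[0,0,0],"jaw":0.085}]'
python3 - <<'E'
from h import *
snap('wrist','w3')
E
```

```text
t: 3.2
eef_pos: [0.5292, -0.2001, 0.421]
orientation: [3.141, -0.001, -0.001]
wrist_force: [-0.6, -0.5, 0.2]
grip_width: 0.0849
t: 4.45
eef_pos: [0.53, 0.2187, 0.4212]
orientation: [3.141, -0.001, -0.002]
wrist_force: [0.4, 0.3, -1.1]
grip_width: 0.0852
```

```bash
ls pics
```

```text
scA.png
scB.png
scene0.png
siA.png
side0.png
w1.png
w2.png
w3.png
wrist0.png
```

View pics/w2.png

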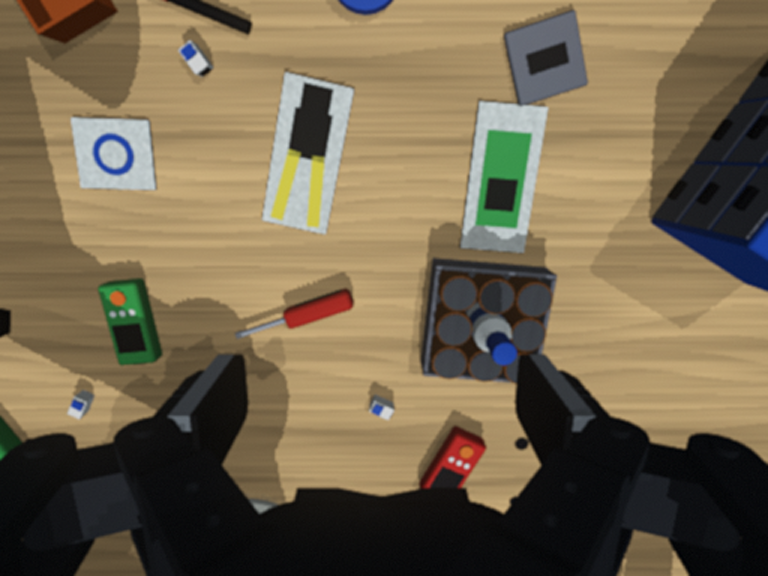

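View pics/w3.png

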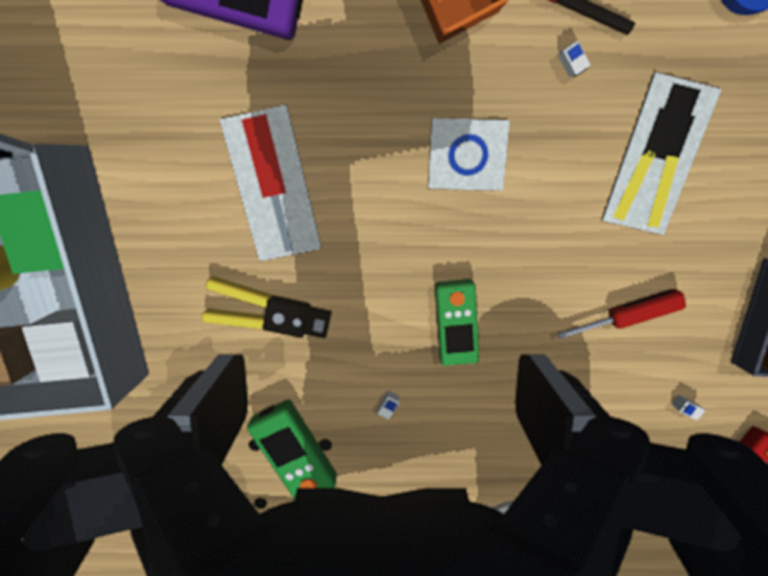

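Run:
```python
from h import *
p=load('w2'); q=load('w3')
print(p['origin'],q['origin'])
def tile(specs,n):
    ims=[]
    for P,c in specs:
        im=np.array(P['pixels'])[c[1]:c[3],c[0]:c[2]]
        im=cv2.resize(im,None,fx=4,fy=4,interpolation=cv2.INTER_CUBIC)
        for k in range(0,c[2]-c[0],10):
            cv2.line(im,(k*4,0),(k*4,3 if k%50 else 12),(0,0,255),1)
        for k in range(0,c[3]-c[1],10):
            cv2.line(im,(0,k*4),(3 if k%50 else 12,k*4),(0,0,255),1)
        ims.append(im)
    cv2.imwrite('pics/'+n,np.hstack(ims))
tile([(p,(165,40,245,160)),(p,(295,60,375,180))],'t1.png')   # boards crimper, tester
tile([(q,(140,60,220,180)),(q,(275,70,355,190))],'t2.png')   # board screwdriver, board bottle
tile([(q,(130,175,230,235)),(q,(280,175,330,235))],'t3.png')  # crimper, tester
tile([(p,(150,185,240,235)),(p,(275,165,375,215))],'t4.png')
```

```text
[ 0.59683652 -0.2008336   0.56393232] [0.5975914  0.21790015 0.56409963]
```

View pics/t1.png

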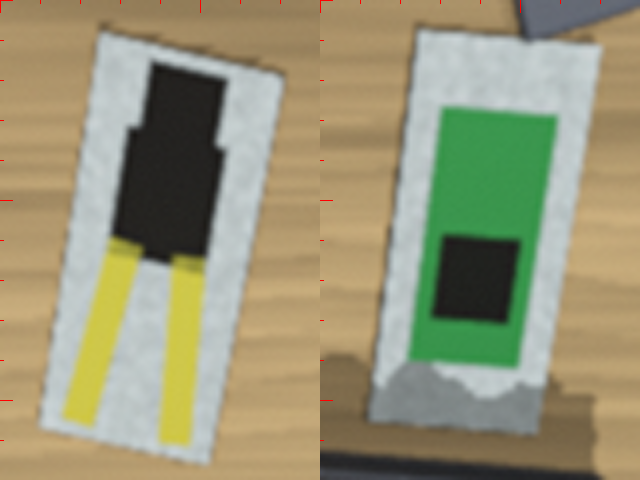

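View pics/t2.png

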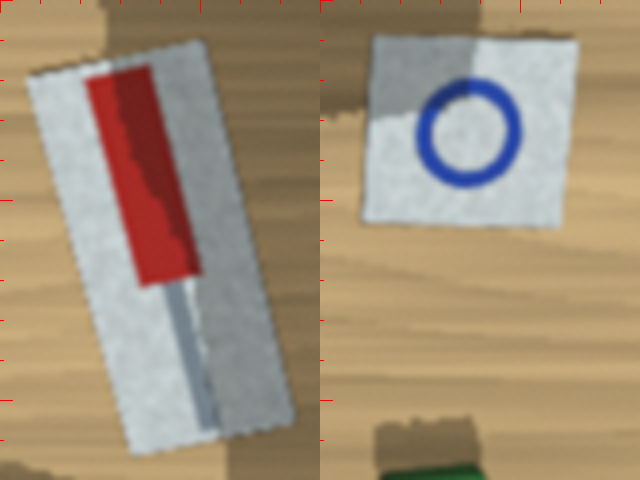

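View pics/t3.png

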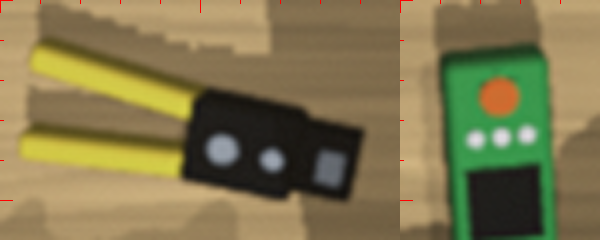

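View pics/t4.png

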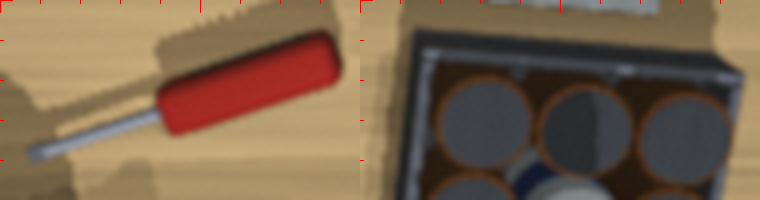

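```bash
cat >> h.py <<'E'
from scipy.optimize import least_squares
def px(c,pts): return [((x+.5)/4-.5+c[0],(y+.5)/4-.5+c[1]) for x,y in pts]
def fitp(P,pix,model,z):
    # model: 2D pts in object frame, pix list, plane z scalar or list -> x,y,yaw, resid
    W=np.array([ray(P,u,v,zz)[:2] for (u,v),zz in zip(pix,np.broadcast_to(z,len(pix)))])
    M=np.array(model); mc=M.mean(0); wc=W.mean(0); A=(M-mc).T@(W-wc)
    th=np.arctan2(A[0,1]-A[1,0],A[0,0]+A[1,1]); Rm=np.array([[np.cos(th),-np.sin(th)],[np.sin(th),np.cos(th)]])
    t=wc-Rm@mc; return t,th,np.round((W-(M@Rm.T+t))*1000,1).tolist()
E
python3 - <<'E'
from h import *
p=load('w2'); q=load('w3')
L,Wd=.086,.04
def sh(n,r,off=None):
    t,th,e=r; s=''
    if off: s=np.round(t+np.array([np.cos(th),np.sin(th)])*off,4)
    print(n,np.round(t,4),round(th,4),e,'target',s)
# crimper board, x up: image left = world +y
up=[(L,Wd),(L,-Wd),(-L,-Wd),(-L,Wd)]
dn=[(-L,-Wd),(-L,Wd),(L,Wd),(L,-Wd)]
sh('bc',fitp(p,px((165,40),[(100,32),(284,74),(209,464),(40,427)]),up,.005),.025)
sh('bt',fitp(p,px((295,60),[(97,28),(280,44),(217,434),(50,420)]),dn,.005),-.025)
sh('bs',fitp(q,px((140,60),[(28,75),(204,40),(294,422),(134,455)]),dn,.005),-.035)
sh('bb?',fitp(q,px((275,70),[(52,37),(258,40),(242,227),(42,221)]),[(.04,.045),(.04,-.045),(-.04,-.045),(-.04,.045)],.005))
print('ring',ray(q,*px((275,70),[(149,132)])[0],.005))
# outlines check
print('tester outl',[np.round(ray(p,*a,.005)[:2],3).tolist() for a in px((295,60),[(121,107),(237,116),(198,367),(90,357)])])
def tile(specs,n,s=5):
    for i,(P,c) in enumerate(specs):
        im=np.array(P['pixels'])[c[1]:c[3],c[0]:c[2]]
        im=cv2.resize(im,None,fx=4,fy=4,interpolation=cv2.INTER_CUBIC)
        cv2.imwrite(f'pics/{n}{i}.png',im)
tile([(q,(275,175,335,250)),(q,(365,185,465,230)),(q,(130,180,230,230))],'u')
E
cd pics; python3 -c "
import cv2,numpy as np
a=[cv2.imread(f'u{i}.png') for i in range(3)]
h=max(x.shape[0] for x in a)
a=[cv2.copyMakeBorder(x,0,h-x.shape[0],0,0,0) for x in a[1:]]
cv2.imwrite('u12.png',np.hstack(a)[:200])"
```

```text
bc [ 0.5941 -0.1121] -0.2199 [[-0.6, -0.3], [0.3, 0.2], [0.2, 0.5], [0.1, -0.4]] target [ 0.6185 -0.1176]
bt [ 0.5668 -0.346 ] 3.0666 [[0.3, -0.1], [-0.3, 0.4], [-0.4, 0.3], [0.4, -0.7]] target [ 0.5917 -0.3479]
bs [0.5614 0.3494] -2.9489 [[0.4, -0.6], [-0.8, 0.6], [0.4, 1.2], [0.0, -1.2]] target [0.5957 0.3561]
bb? [0.5969 0.1156] -0.0236 [[-0.7, -0.2], [-0.1, 0.2], [0.0, -0.3], [0.8, 0.3]] target 
ring [0.59734912 0.11537463 0.005     ]
tester outl [[0.624, -0.325], [0.62, -0.376], [0.509, -0.368], [0.514, -0.317]]
```

View pics/u0.png

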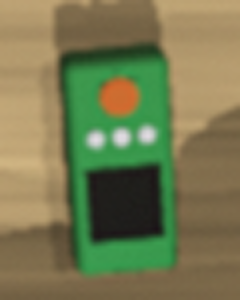

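View pics/u12.png

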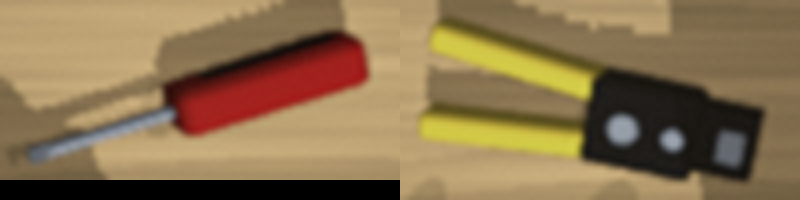

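Run:
```python
from h import *
q=load('w3')
def sh(n,r,off=None):
    t,th,e=r; print(n,np.round(t,4),round(th,4),e)
sh('tester',fitp(q,px((275,175),[(64,62),(164,52),(174,268),(77,272)]),[(-.03,-.025),(-.03,.025),(.08,.025),(.08,-.025)],.026))
sh('sd',fitp(q,px((365,185),[(172,98),(192,135),(370,75),(352,42),(30,155)]),[(.045,-.013),(.045,.013),(-.045,.013),(-.045,-.013),(.115,0)],[.024]*4+[.012]))
sh('cr',fitp(q,px((130,180),[(288,180),(183,160),(350,180)]),[(.027,-.022),(-.027,-.022),(.055,-.017)],[.024,.024,.019]))
```

```text
tester [0.4155 0.125 ] -3.0517 [[-1.2, -1.9], [-1.0, 2.0], [-0.1, 1.3], [2.3, -1.5]]
sd [ 0.4089 -0.1176] 1.928 [[-1.8, -0.3], [3.9, -3.2], [2.4, 1.9], [-5.8, 4.0], [1.2, -2.4]]
cr [0.3996 0.3391] -1.7886 [[0.8, 1.3], [-0.6, -2.0], [-0.2, 0.7]]
```

```bash
python3 -c "
from h import *
go(.3905,.1228,.19,.09)"
```

```text
dp [-0.1396, 0.0962, 0.2308] rot [0.01, -0.06, -5.31] rows>= 5.728581081713171
```

```bash
python3 -m handwheel '[{"dp":[-0.14,0.096,0.231],"delta_rot":[0,0,-5.3],"jaw":0.085},{"dp":[-0.14,0.096,0.231],"delta_rot":[0,0,-5.3],"jaw":0.085},{"dp":[-0.14,0.096,0.231],"delta_rot":[0,0,-5.3],"jaw":0.085},{"dp":[-0.14,0.096,0.231],"delta_rot":[0,0,-5.3],"jaw":0.085},{"dp":[-0.14,0.096,0.231],"delta_rot":[0,0,-5.3],"jaw":0.085},{"dp":[-0.14,0.096,0.231],"delta_rot":[0,0,-5.3],"jaw":0.085},{"dp":[-0.14,0.096,0.231],"delta_rot":[0,0,-5.3],"jaw":0.085},{"dp":[-0.14,0.096,0.231],"delta_rot":[0,0,-5.3],"jaw":0.085},{"dp":[-0.14,0.096,0.231],"delta_rot":[0,0,-5.3],"jaw":0.085}]'
python3 - <<'E'
from h import *
snap('wrist','w4')
E
```

```text
t: 5.4
eef_pos: [0.3924, 0.1242, 0.1919]
orientation: [3.141, -0.005, 0.091]
wrist_force: [-0.2, -0.6, 0.5]
grip_width: 0.085
```

View pics/w4.png

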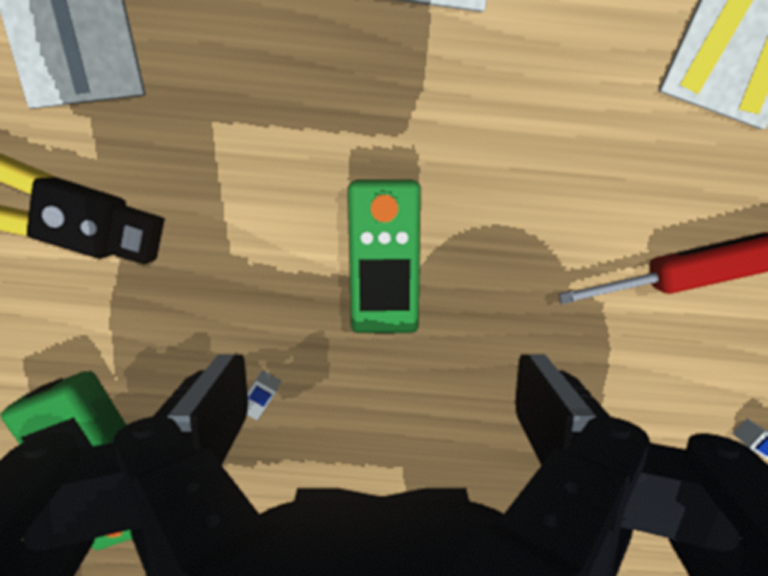

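Run:
```python
from h import *
q=load('w4')
pix=[((x+.5)/1.5-.5,(y+.5)/1.5-.5) for x,y in [(349,182),(419,182),(418,331),(351,331)]]
t,th,e=fitp(q,pix,[(-.03,-.025),(-.03,.025),(.08,.025),(.08,-.025)],.026)
print(t,th,e)
c=t+.025*np.array([np.cos(th),np.sin(th)]); print(c)
go(c[0],c[1],.02,th+np.pi)
```

```text
[0.41502264 0.12375331] -3.04585882215367 [[-1.8, -1.9], [-2.4, 1.6], [1.9, 0.8], [2.3, -0.5]]
[0.39013712 0.12136362]
dp [-0.0035, 0.0027, 0.1719] rot [0.02, -0.29, -0.23] rows>= 3.438527092856246
```

```bash
python3 -m handwheel '[{"dp":[-0.003,0.003,0.12],"delta_rot":[0,-0.3,-0.2],"jaw":0.085},{"dp":[-0.003,0.003,0.12],"delta_rot":[0,-0.3,-0.2],"jaw":0.085},{"dp":[-0.003,0.003,0.12],"delta_rot":[0,-0.3,-0.2],"jaw":0.085},{"dp":[-0.003,0.003,0.15],"delta_rot":[0,-0.3,-0.2],"jaw":0.085},{"dp":[-0.003,0.003,0.17],"delta_rot":[0,-0.3,-0.2],"jaw":0.085},{"dp":[-0.003,0.003,0.187],"delta_rot":[0,-0.3,-0.2],"jaw":0.085},{"dp":[-0.003,0.003,0.187],"delta_rot":[0,-0.3,-0.2],"jaw":0.085},{"dp":[-0.003,0.003,0.187],"delta_rot":[0,-0.3,-0.2],"jaw":0.085}]'
python3 - <<'E'
from h import *
go(.3901,.1214,.006,.0957)
E
python3 -m handwheel '[{"dp":[0,0,0],"delta_rot":[0,0,0],"jaw":0.02},{"dp":[0,0,0],"delta_rot":[0,0,0],"jaw":0.02},{"dp":[0,0,0],"delta_rot":[0,0,0],"jaw":0.02},{"dp":[0,0,0],"delta_rot":[0,0,0],"jaw":0.02},{"dp":[0,0,0],"delta_rot":[0,0,0],"jaw":0.02},{"dp":[0,0,0],"delta_rot":[0,0,0],"jaw":0.02},{"dp":[0,0,0],"delta_rot":[0,0,0],"jaw":0.02}]'
```

```text
t: 6.25
eef_pos: [0.389, 0.1212, 0.0034]
orientation: [3.141, 0.003, 0.096]
wrist_force: [0.4, -0.4, -0.4]
grip_width: 0.085
dp [0.0011, -0.0001, -0.0026] rot [0.01, 0.19, 0.01] rows>= 0.05646891093466213
t: 6.95
eef_pos: [0.3886, 0.1211, 0.0036]
orientation: [3.141, 0.003, 0.096]
wrist_force: [-0.3, 0.6, 6.4]
grip_width: 0.0488
```

```bash
python3 -m handwheel '[{"dp":[0,0,-0.03],"delta_rot":[0,0,0],"jaw":0.02},{"dp":[0,0,-0.07],"delta_rot":[0,0,0],"jaw":0.02},{"dp":[0,0,-0.11],"delta_rot":[0,0,0],"jaw":0.02},{"dp":[0,0,-0.15],"delta_rot":[0,0,0],"jaw":0.02},{"dp":[0,0,-0.15],"delta_rot":[0,0,0],"jaw":0.02},{"dp":[0,0,-0.15],"delta_rot":[0,0,0],"jaw":0.02}]'
python3 - <<'E'
from h import *
snap('wrist','w5')
E
```

```text
t: 7.55
eef_pos: [0.3884, 0.1211, 0.1528]
orientation: [3.141, 0.003, 0.096]
wrist_force: [0.1, 0.4, -3.2]
grip_width: 0.0487
```

View pics/w5.png

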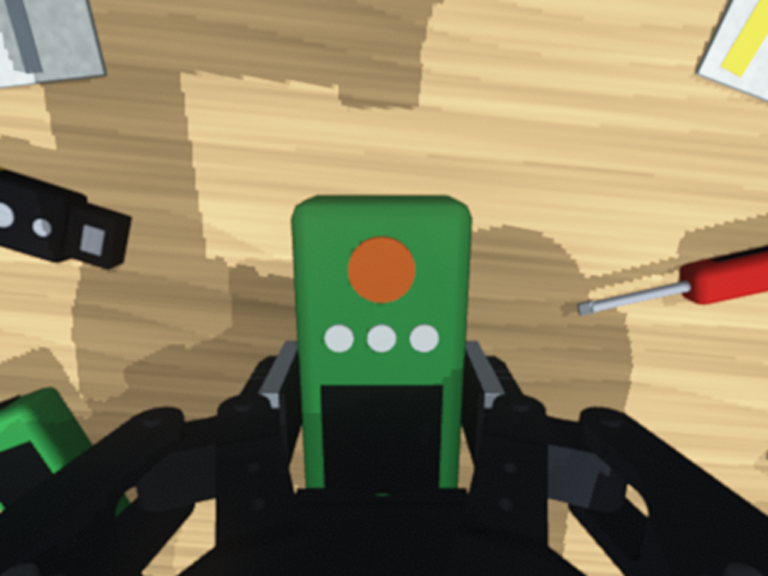

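Run:
```python
from h import *
q=load('w5'); s=robot.observe()
W=ray(q,(381.5+.5)/1.5-.5,(196.5)/1.5-.5,.1752-.013)  # edge mid height extreme
W2=ray(q,(381.5+.5)/1.5-.5,(196.5)/1.5-.5,.1752)
for X in (W,W2): print(R.from_euler('xyz',s['orientation']).inv().apply(X-s['eef_pos']))
th=3.0666; t=np.array([.5668,-.346]); c=t  # box middle = board centre
go(c[0],c[1],.1,th-np.pi)
```

```text
[ 0.05702477  0.00067482 -0.01122521]
[ 0.05813261  0.00066892 -0.02423299]
dp [0.1345, 0.4821, 0.0504] rot [0.02, 0.39, 9.77] rows>= 10.06104384227112
```

```bash
python3 -m handwheel '[{"dp":[0.133,0.482,0.05],"delta_rot":[0,0.2,9.8],"jaw":0.02},{"dp":[0.133,0.482,0.05],"delta_rot":[0,0.2,9.8],"jaw":0.02},{"dp":[0.133,0.482,0.05],"delta_rot":[0,0.2,9.8],"jaw":0.02},{"dp":[0.133,0.482,0.05],"delta_rot":[0,0.2,9.8],"jaw":0.02},{"dp":[0.133,0.482,0.05],"delta_rot":[0,0.2,9.8],"jaw":0.02},{"dp":[0.133,0.482,0.05],"delta_rot":[0,0.2,9.8],"jaw":0.02},{"dp":[0.133,0.482,0.05],"delta_rot":[0,0.2,9.8],"jaw":0.02},{"dp":[0.133,0.482,0.05],"delta_rot":[0,0.2,9.8],"jaw":0.02},{"dp":[0.133,0.482,0.05],"delta_rot":[0,0.2,9.8],"jaw":0.02},{"dp":[0.133,0.482,0.05],"delta_rot":[0,0.2,9.8],"jaw":0.02},{"dp":[0.133,0.482,0.05],"delta_rot":[0,0.2,9.8],"jaw":0.02},{"dp":[0.133,0.482,0.05],"delta_rot":[0,0.2,9.8],"jaw":0.02},{"dp":[0.133,0.482,0.05],"delta_rot":[0,0.2,9.8],"jaw":0.02},{"dp":[0.133,0.482,0.05],"delta_rot":[0,0.2,9.8],"jaw":0.02}]'
python3 - <<'E'
from h import *
snap('wrist','w6')
go(.5651,-.3459,.0095,3.0666-np.pi)
E
```

```text
t: 9.0
eef_pos: [0.5658, -0.3443, 0.101]
orientation: [-3.141, 0.003, -0.074]
wrist_force: [-0.5, -0.6, -2.6]
grip_width: 0.0489
dp [-0.0006, 0.0014, 0.0921] rot [0.01, 0.12, 0.05] rows>= 1.8415768184082073
```

View pics/w6.png

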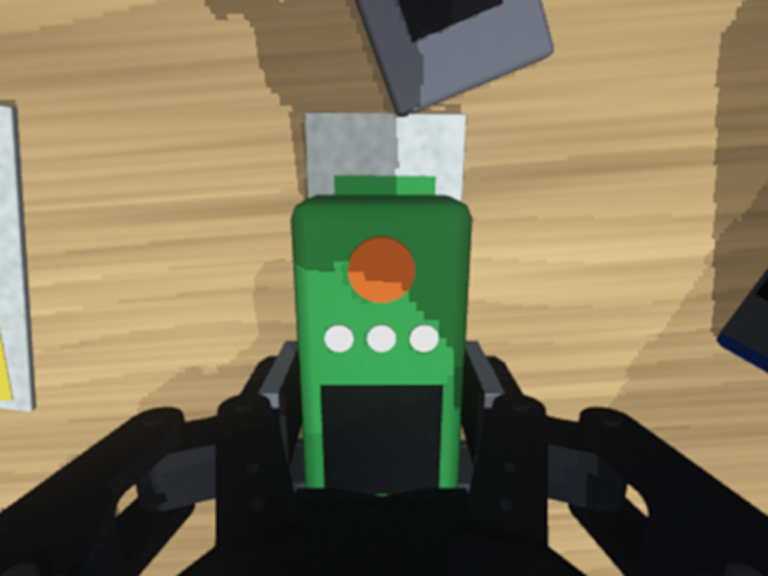

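Run:
```python
from h import *
q=load('w6'); s=robot.observe()
for n,u,v,z in [('outlL',335,177,.005),('outlR',435,177,.005),('boardL',306,114,.005),('boardR',465,114,.005),('boxL',293,212,.112),('boxR',470,210,.112)]:
    X=ray(q,(u+.5)/1.5-.5,(v+.5)/1.5-.5,z); print(n,np.round(R.from_euler('xyz',s['orientation']).inv().apply(X-s['eef_pos']),4))
```

```text
outlL [ 0.0559 -0.0233  0.0964]
outlR [0.0559 0.0279 0.0964]
boardL [ 0.0862 -0.0367  0.0964]
boardR [0.0862 0.0417 0.0964]
boxL [ 0.0513 -0.0249 -0.0106]
boxR [ 0.0519  0.026  -0.0105]
```

```bash
python3 -m handwheel '[{"dp":[-0.001,0.0016,0.04],"delta_rot":[0,0.1,0],"jaw":0.02},{"dp":[-0.001,0.0016,0.07],"delta_rot":[0,0.1,0],"jaw":0.02},{"dp":[-0.001,0.0016,0.084],"delta_rot":[0,0.1,0],"jaw":0.02},{"dp":[-0.001,0.0016,0.088],"delta_rot":[0,0.1,0],"jaw":0.02},{"dp":[-0.001,0.0016,0.091],"delta_rot":[0,0.1,0],"jaw":0.02},{"dp":[-0.001,0.0016,0.0915],"delta_rot":[0,0.1,0],"jaw":0.02},{"dp":[-0.001,0.0016,0.0915],"delta_rot":[0,0.1,0],"jaw":0.02}]'
```

```text
t: 9.75
eef_pos: [0.566, -0.3484, 0.0118]
orientation: [3.139, -0.002, -0.075]
wrist_force: [0.5, -0.3, -1.7]
grip_width: 0.0487
```

```bash
python3 -m handwheel '[{"dp":[0,0,0],"delta_rot":[0,0,0],"jaw":0.02}]';python3 -m handwheel '[{"dp":[0,0,0],"delta_rot":[0,0,0],"jaw":0.02}]'
```

```text
t: 9.85
eef_pos: [0.5657, -0.3482, 0.0114]
orientation: [3.14, -0.002, -0.075]
wrist_force: [-0.1, -0.7, -1.8]
grip_width: 0.0486
t: 9.95
eef_pos: [0.5654, -0.348, 0.0109]
orientation: [3.14, -0.001, -0.076]
wrist_force: [0.1, -0.3, -2.1]
grip_width: 0.0487
```

```bash
python3 -m handwheel '[{"dp":[0,-0.0018,0],"delta_rot":[0,0,0],"jaw":0.02},{"dp":[0,-0.0018,0],"delta_rot":[0,0,0],"jaw":0.02},{"dp":[0,-0.0018,0],"delta_rot":[0,0,0],"jaw":0.02},{"dp":[0,-0.0018,0],"delta_rot":[0,0,0],"jaw":0.02},{"dp":[0,-0.0018,0],"delta_rot":[0,0,0],"jaw":0.02},{"dp":[0,-0.0018,0],"delta_rot":[0,0,0],"jaw":0.02}]'; python3 -c "
from h import *
go(.5651,-.3459,.0095,3.0666-np.pi)"
```

```text
t: 10.55
eef_pos: [0.5651, -0.3458, 0.0101]
orientation: [3.141, -0.0, -0.075]
wrist_force: [0.1, 0.1, -1.3]
grip_width: 0.049
dp [0.0, 0.0001, 0.0006] rot [0.03, -0.0, -0.03] rows>= 0.011328771220361567
```

```bash
python3 -m handwheel '[{"dp":[0,0,0.001],"delta_rot":[0,0,0],"jaw":0.02},{"dp":[0,0,0.001],"delta_rot":[0,0,0],"jaw":0.02},{"dp":[0,0,0.001],"delta_rot":[0,0,0],"jaw":0.02}]';  python3 -m handwheel '[{"dp":[0,0,0],"delta_rot":[0,0,0],"jaw":0.08},{"dp":[0,0,0],"delta_rot":[0,0,0],"jaw":0.08},{"dp":[0,0,0],"delta_rot":[0,0,0],"jaw":0.08},{"dp":[0,0,-0.03],"delta_rot":[0,0,0],"jaw":0.08},{"dp":[0,0,-0.07],"delta_rot":[0,0,0],"jaw":0.08},{"dp":[0,0,-0.11],"delta_rot":[0,0,0],"jaw":0.08},{"dp":[0,0,-0.14],"delta_rot":[0,0,0],"jaw":0.08},{"dp":[0,0,-0.17],"delta_rot":[0,0,0],"jaw":0.08},{"dp":[0,0,-0.17],"delta_rot":[0,0,0],"jaw":0.08},{"dp":[0,0,-0.17],"delta_rot":[0,0,0],"jaw":0.08}]'
python3 - <<'E'
from h import *
snap('wrist','w7')
E
```

```text
t: 10.85
eef_pos: [0.565, -0.3457, 0.009]
orientation: [3.141, 0.0, -0.075]
wrist_force: [0.3, -0.4, -1.6]
grip_width: 0.0489
t: 11.85
eef_pos: [0.5655, -0.346, 0.1799]
orientation: [3.14, -0.002, -0.075]
wrist_force: [-1.0, -0.4, -0.9]
grip_width: 0.0801
```

View pics/w7.png

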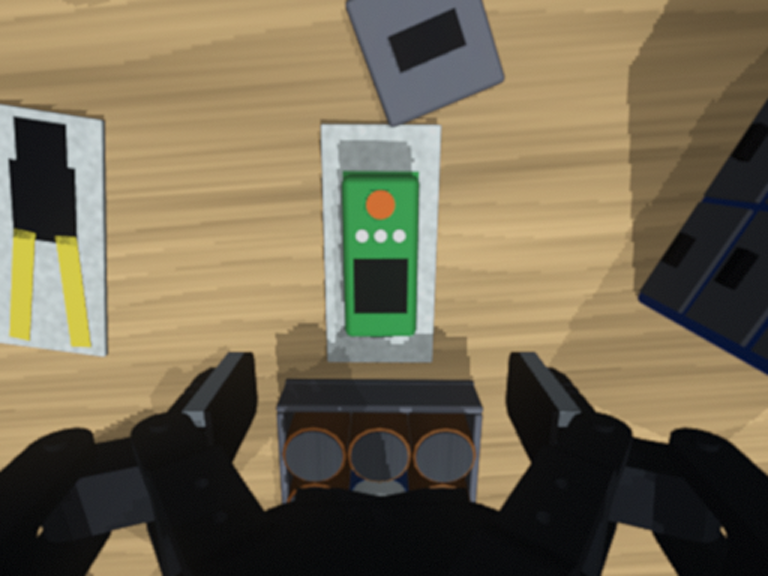

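```bash
python3 -c "
from h import *
go(.394,-.331,.23,-.075)"
```

```text
dp [-0.1714, -0.0015, -0.0517] rot [-0.01, 0.06, -0.03] rows>= 3.5795393774332993
```

```bash
python3 -m handwheel '[{"dp":[-0.171,-0.001,-0.051],"delta_rot":[0,0,0],"jaw":0.06},{"dp":[-0.171,-0.001,-0.051],"delta_rot":[0,0,0],"jaw":0.06},{"dp":[-0.171,-0.001,-0.051],"delta_rot":[0,0,0],"jaw":0.06},{"dp":[-0.171,-0.001,-0.051],"delta_rot":[0,0,0],"jaw":0.06},{"dp":[-0.171,-0.001,-0.051],"delta_rot":[0,0,0],"jaw":0.06},{"dp":[-0.171,-0.001,-0.051],"delta_rot":[0,0,0],"jaw":0.06},{"dp":[-0.171,-0.001,-0.051],"delta_rot":[0,0,0],"jaw":0.06},{"dp":[-0.171,-0.001,-0.051],"delta_rot":[0,0,0],"jaw":0.06}]'
python3 - <<'E'
from h import *
snap('wrist','w8'); print(robot.observe()['eef_pos'])
E
```

```text
t: 12.7
eef_pos: [0.3952, -0.3314, 0.229]
orientation: [-3.141, 0.001, -0.074]
wrist_force: [-0.5, -0.5, -0.1]
grip_width: 0.0599
[ 0.39518798 -0.33142677  0.229182  ]
```

View pics/w8.png

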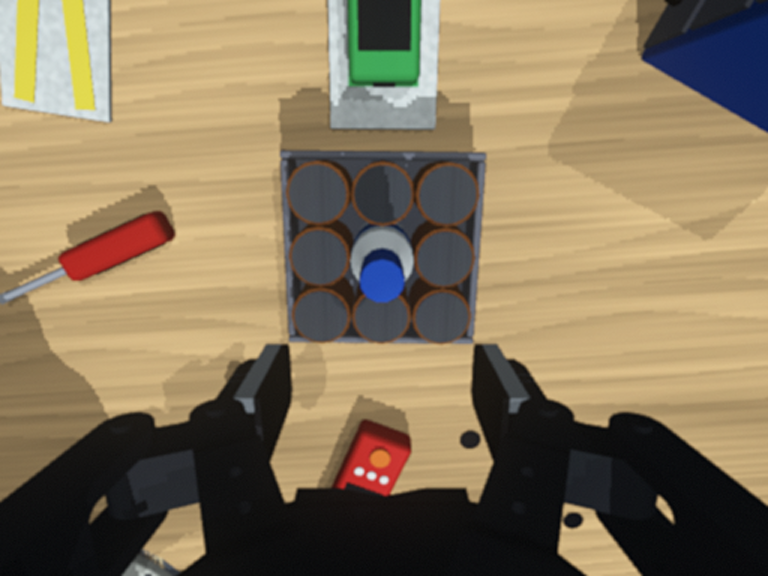

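Run:
```python
from h import *
q=load('w8'); f=lambda u,v,z: ray(q,(u+.5)/1.5-.5,(v+.5)/1.5-.5,z)
print(f(382,281,.118)); print('jars mean',np.mean([f(u,v,.056) for u,v in [(318,192),(383,192),(447,193),(319,255),(444,256),(321,315),(381,315),(441,315)]],0))
c=f(382,281,.118); go(c[0],c[1],.088,-.075)
```

```text
[ 0.3917608  -0.33212063  0.118     ]
jars mean [ 0.39287614 -0.33202785  0.056     ]
dp [-0.0032, 0.001, 0.1412] rot [-0.04, 0.05, 0.03] rows>= 2.824505982264612
```

```bash
python3 -m handwheel '[{"dp":[-0.003,0.001,0.04],"delta_rot":[0,0,0],"jaw":0.06},{"dp":[-0.003,0.001,0.08],"delta_rot":[0,0,0],"jaw":0.06},{"dp":[-0.003,0.001,0.11],"delta_rot":[0,0,0],"jaw":0.06},{"dp":[-0.003,0.001,0.13],"delta_rot":[0,0,0],"jaw":0.06},{"dp":[-0.003,0.001,0.141],"delta_rot":[0,0,0],"jaw":0.06},{"dp":[-0.003,0.001,0.141],"delta_rot":[0,0,0],"jaw":0.06},{"dp":[-0.003,0.001,0.141],"delta_rot":[0,0,0],"jaw":0.06},{"dp":[-0.003,0.001,0.141],"delta_rot":[0,0,0],"jaw":0.06},{"dp":[-0.003,0.001,0.141],"delta_rot":[0,0,0],"jaw":0.06},{"dp":[-0.003,0.001,0.141],"delta_rot":[0,0,0],"jaw":0.06},{"dp":[-0.003,0.001,0.141],"delta_rot":[0,0,0],"jaw":0.06}]'
python3 - <<'E'
from h import *
print(robot.observe()['eef_pos']);go(.392,-.332,.088,-.075)
snap('wrist','w9')
E
```

```text
t: 13.85
eef_pos: [0.3918, -0.3329, 0.0896]
orientation: [3.14, -0.001, -0.075]
wrist_force: [-0.3, 0.4, 0.1]
grip_width: 0.06
[ 0.39175024 -0.3328745   0.08956565]
dp [0.0002, -0.0009, 0.0016] rot [0.07, -0.03, -0.03] rows>= 0.036212666914833394
```

View pics/w9.png

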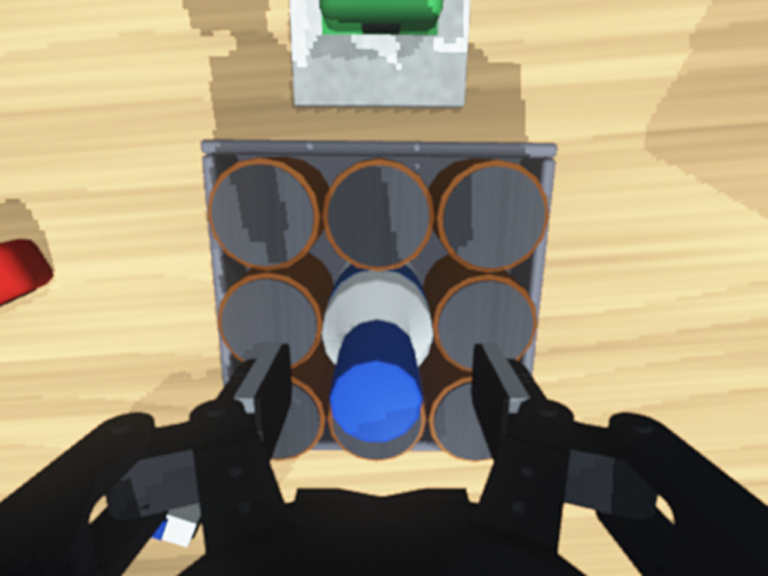

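```bash
python3 -m handwheel '[{"dp":[0,-0.001,0.001],"delta_rot":[0,0,0],"jaw":0.06},{"dp":[0,-0.001,0.001],"delta_rot":[0,0,0],"jaw":0.06},{"dp":[0,-0.001,0.001],"delta_rot":[0,0,0],"jaw":0.06},{"dp":[0,-0.001,0.001],"delta_rot":[0,0,0],"jaw":0.01},{"dp":[0,-0.001,0.001],"delta_rot":[0,0,0],"jaw":0.01},{"dp":[0,-0.001,0.001],"delta_rot":[0,0,0],"jaw":0.01},{"dp":[0,-0.001,0.001],"delta_rot":[0,0,0],"jaw":0.01},{"dp":[0,-0.001,0.001],"delta_rot":[0,0,0],"jaw":0.01},{"dp":[0,-0.001,0.001],"delta_rot":[0,0,0],"jaw":0.01},{"dp":[0,-0.001,0.001],"delta_rot":[0,0,0],"jaw":0.01}]'
python3 -m handwheel '[{"dp":[0,0,-0.01],"delta_rot":[0,0,0],"jaw":0.01},{"dp":[0,0,-0.02],"delta_rot":[0,0,0],"jaw":0.01},{"dp":[0,0,-0.03],"delta_rot":[0,0,0],"jaw":0.01},{"dp":[0,0,-0.04],"delta_rot":[0,0,0],"jaw":0.01},{"dp":[0,0,-0.05],"delta_rot":[0,0,0],"jaw":0.01},{"dp":[0,0,-0.06],"delta_rot":[0,0,0],"jaw":0.01},{"dp":[0,0,-0.07],"delta_rot":[0,0,0],"jaw":0.01},{"dp":[0,0,-0.08],"delta_rot":[0,0,0],"jaw":0.01},{"dp":[0,0,-0.10],"delta_rot":[0,0,0],"jaw":0.01},{"dp":[0,0,-0.12],"delta_rot":[0,0,0],"jaw":0.01},{"dp":[0,0,-0.12],"delta_rot":[0,0,0],"jaw":0.01},{"dp":[0,0,-0.12],"delta_rot":[0,0,0],"jaw":0.01},{"dp":[0,0,-0.12],"delta_rot":[0,0,0],"jaw":0.01}]'
python3 - <<'E'
from h import *
snap('side','s1'); snap('wrist','w10')
p=load('s1'); save(p,'s1c.png',(130,150,330,330),4)
go(.5975,.1155,.2,-.075)
E
```

```text
t: 14.9
eef_pos: [0.3918, -0.3317, 0.0883]
orientation: [3.141, -0.0, -0.075]
wrist_force: [-0.2, 0.2, 2.9]
grip_width: 0.0258
t: 16.2
eef_pos: [0.3912, -0.3309, 0.2068]
orientation: [-3.14, 0.001, -0.075]
wrist_force: [0.1, -0.5, -0.7]
grip_width: 0.0251
dp [0.1721, -0.4607, 0.0071] rot [-0.08, 0.09, -0.03] rows>= 9.836423616117234
```

View pics/s1c.png

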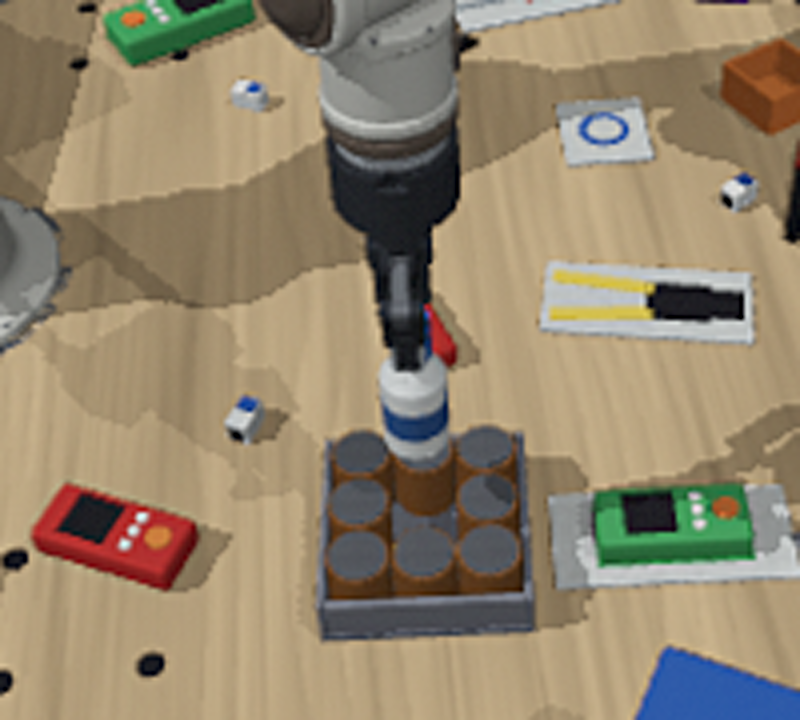

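View pics/w10.png

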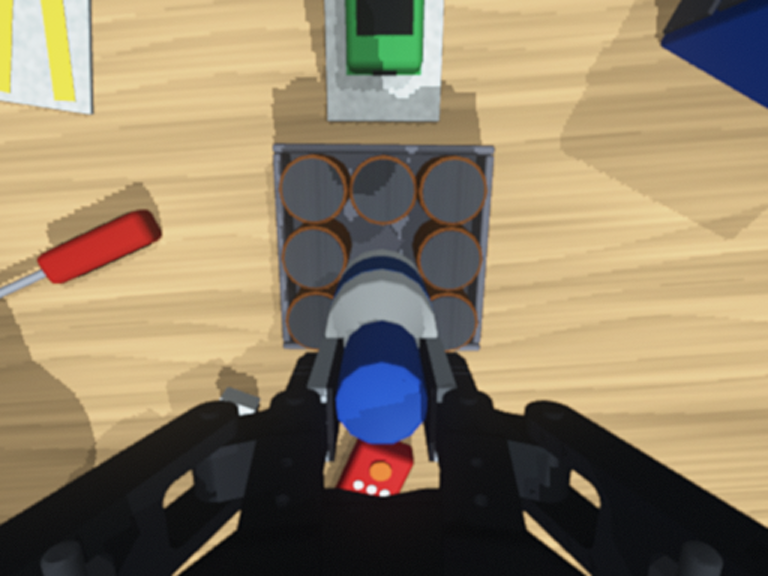

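```bash
python3 -m handwheel '[{"dp":[0.004,-0.01,0],"delta_rot":[0,0,0],"jaw":0.01},{"dp":[0.013,-0.035,0],"delta_rot":[0,0,0],"jaw":0.01},{"dp":[0.025,-0.067,0],"delta_rot":[0,0,0],"jaw":0.01},{"dp":[0.039,-0.105,0],"delta_rot":[0,0,0],"jaw":0.01},{"dp":[0.053,-0.143,0],"delta_rot":[0,0,0],"jaw":0.01},{"dp":[0.067,-0.181,0],"delta_rot":[0,0,0],"jaw":0.01},{"dp":[0.081,-0.219,0],"delta_rot":[0,0,0],"jaw":0.01},{"dp":[0.095,-0.257,0],"delta_rot":[0,0,0],"jaw":0.01},{"dp":[0.109,-0.295,0],"delta_rot":[0,0,0],"jaw":0.01},{"dp":[0.123,-0.333,0],"delta_rot":[0,0,0],"jaw":0.01},{"dp":[0.137,-0.37,0],"delta_rot":[0,0,0],"jaw":0.01},{"dp":[0.15,-0.404,0],"delta_rot":[0,0,0],"jaw":0.01},{"dp":[0.16,-0.432,0],"delta_rot":[0,0,0],"jaw":0.01},{"dp":[0.168,-0.45,0],"delta_rot":[0,0,0],"jaw":0.01},{"dp":[0.172,-0.459,0],"delta_rot":[0,0,0],"jaw":0.01},{"dp":[0.172,-0.461,0],"delta_rot":[0,0,0],"jaw":0.01},{"dp":[0.172,-0.461,0.0],"delta_rot":[0,0,0],"jaw":0.01},{"dp":[0.172,-0.461,0.0],"delta_rot":[0,0,0],"jaw":0.01},{"dp":[0.172,-0.461,0.0],"delta_rot":[0,0,0],"jaw":0.01}]'
python3 - <<'E'
from h import *
go(.5975,.1155,.11,-.075)
E
```

```text
t: 18.2
eef_pos: [0.5977, 0.1143, 0.2079]
orientation: [3.141, 0.0, -0.077]
wrist_force: [0.6, 0.1, -0.4]
grip_width: 0.0255
dp [-0.0003, -0.0013, 0.0979] rot [0.04, 0.0, -0.1] rows>= 1.9576704717327804
```

```bash
python3 -m handwheel '[{"dp":[0,-0.001,0.02],"delta_rot":[0,0,0],"jaw":0.01},{"dp":[0,-0.001,0.04],"delta_rot":[0,0,0],"jaw":0.01},{"dp":[0,-0.001,0.06],"delta_rot":[0,0,0],"jaw":0.01},{"dp":[0,-0.001,0.08],"delta_rot":[0,0,0],"jaw":0.01},{"dp":[0,-0.001,0.09],"delta_rot":[0,0,0],"jaw":0.01},{"dp":[0,-0.001,0.098],"delta_rot":[0,0,0],"jaw":0.01},{"dp":[0,-0.001,0.098],"delta_rot":[0,0,0],"jaw":0.01},{"dp":[0,-0.001,0.098],"delta_rot":[0,0,0],"jaw":0.01},{"dp":[0,-0.001,0.098],"delta_rot":[0,0,0],"jaw":0.01},{"dp":[0,-0.001,0.098],"delta_rot":[0,0,0],"jaw":0.01},{"dp":[0,-0.001,0.098],"delta_rot":[0,0,0],"jaw":0.01}]'
python3 - <<'E'
from h import *
go(.5975,.1155,.0875,-.075)
p=snap('scene','c1'); save(p,'c1c.png',(240,130,370,250),5);snap('wrist','w11')
E
```

```text
t: 19.3
eef_pos: [0.5984, 0.1161, 0.1104]
orientation: [3.141, -0.001, -0.075]
wrist_force: [1.0, -0.1, -1.5]
grip_width: 0.0253
dp [-0.0008, 0.0007, 0.0229] rot [0.03, -0.06, -0.02] rows>= 0.4593923670424721
```

View pics/c1c.png

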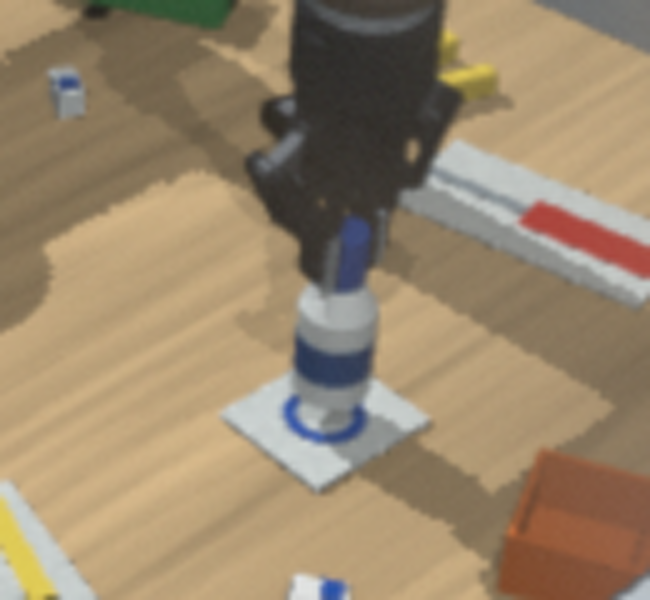

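View pics/w11.png

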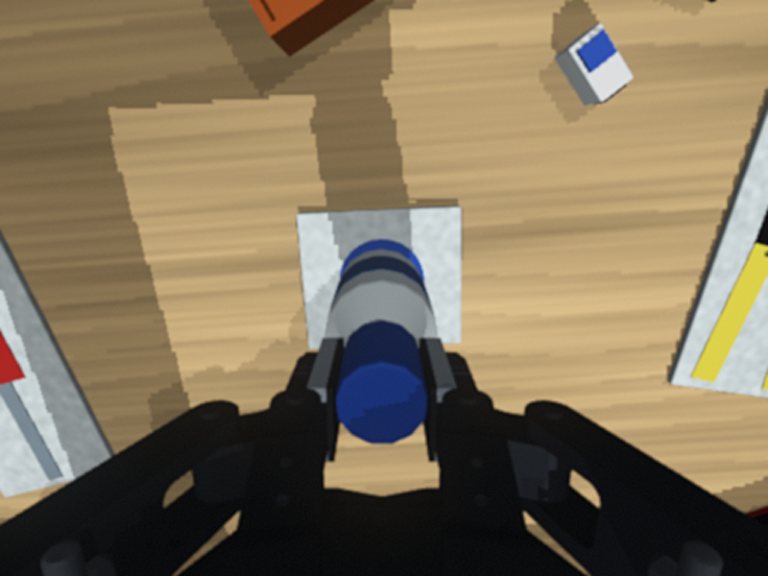

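```bash
python3 -m handwheel '[{"dp":[-0.0008,0.0005,0.01],"delta_rot":[0,0,0],"jaw":0.01},{"dp":[-0.0008,0.0005,0.017],"delta_rot":[0,0,0],"jaw":0.01},{"dp":[-0.0008,0.0005,0.021],"delta_rot":[0,0,0],"jaw":0.01},{"dp":[-0.0008,0.0005,0.0225],"delta_rot":[0,0,0],"jaw":0.01},{"dp":[-0.0008,0.0005,0.0225],"delta_rot":[0,0,0],"jaw":0.01},{"dp":[-0.0008,0.0005,0.0225],"delta_rot":[0,0,0],"jaw":0.01},{"dp":[-0.0008,0.0005,0.0225],"delta_rot":[0,0,0],"jaw":0.01},{"dp":[-0.0008,0.0005,0.0225],"delta_rot":[0,0,0],"jaw":0.01},{"dp":[-0.0008,0.0005,0.0225],"delta_rot":[0,0,0],"jaw":0.01},{"dp":[-0.0008,0.0005,0.0225],"delta_rot":[0,0,0],"jaw":0.01}]'
```

```text
t: 20.4
eef_pos: [0.5972, 0.1157, 0.0873]
orientation: [3.141, -0.0, -0.075]
wrist_force: [0.4, 0.3, 0.3]
grip_width: 0.0252
```

```bash
python3 -m handwheel '[{"dp":[0,0,0.0007],"delta_rot":[0,0,0],"jaw":0.01},{"dp":[0,0,0.0007],"delta_rot":[0,0,0],"jaw":0.01},{"dp":[0,0,0.0007],"delta_rot":[0,0,0],"jaw":0.01}]'; python3 -m handwheel '[{"dp":[0,0,0],"delta_rot":[0,0,0],"jaw":0.08},{"dp":[0,0,0],"delta_rot":[0,0,0],"jaw":0.08},{"dp":[0,0,0],"delta_rot":[0,0,0],"jaw":0.08},{"dp":[0,0,0],"delta_rot":[0,0,0],"jaw":0.08},{"dp":[0,0,-0.03],"delta_rot":[0,0,0],"jaw":0.08},{"dp":[0,0,-0.07],"delta_rot":[0,0,0],"jaw":0.08},{"dp":[0,0,-0.11],"delta_rot":[0,0,0],"jaw":0.08},{"dp":[0,0,-0.13],"delta_rot":[0,0,0],"jaw":0.08},{"dp":[0,0,-0.13],"delta_rot":[0,0,0],"jaw":0.08}]'
python3 - <<'E'
from h import *
p=snap('scene','c2'); save(p,'c2c.png',(240,130,370,250),5)
go(.3996,.3391,.2,-1.7886+np.pi/1)
go(.3996,.3391,.2,-1.7886)
E
```

```text
t: 20.7
eef_pos: [0.5974, 0.1156, 0.0873]
orientation: [3.141, -0.001, -0.075]
wrist_force: [-1.6, 0.1, 5.1]
grip_width: 0.0255
t: 21.6
eef_pos: [0.5995, 0.1158, 0.2211]
orientation: [-3.142, -0.008, -0.075]
wrist_force: [0.6, 0.1, -0.2]
grip_width: 0.0799
dp [-0.2148, -0.2078, 0.0173] rot [0.16, -0.15, -81.84] rows>= 9.527818813443272
dp [-0.2148, -0.2078, 0.0173] rot [-0.15, -0.16, 98.16] rows>= 11.426819703480524
```

View pics/c2c.png

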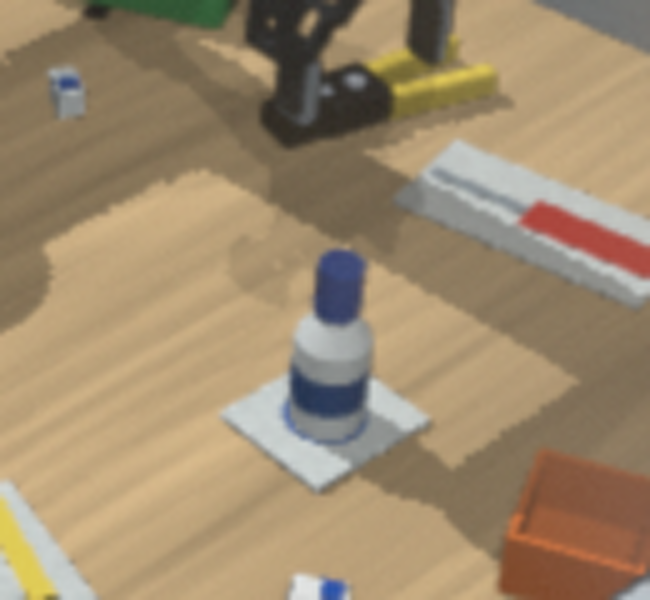

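```bash
python3 - <<'E'
from h import *
q=load('w3'); f=lambda u,v,z: np.round(ray(q,(u+.5)/1.5-.5,(v+.5)/1.5-.5,z),3)
print(f(148,372,0),f(85,148,0),f(108,408,.1),f(35,152,.1))
E
python3 -m handwheel '[{"dp":[-0.215,-0.208,0.0],"delta_rot":[0,0,-81.8],"jaw":0.085},{"dp":[-0.215,-0.208,0.0],"delta_rot":[0,0,-81.8],"jaw":0.085},{"dp":[-0.215,-0.208,0.0],"delta_rot":[0,0,-81.8],"jaw":0.085},{"dp":[-0.215,-0.208,0.0],"delta_rot":[0,0,-81.8],"jaw":0.085},{"dp":[-0.215,-0.208,0.0],"delta_rot":[0,0,-81.8],"jaw":0.085},{"dp":[-0.215,-0.208,0.0],"delta_rot":[0,0,-81.8],"jaw":0.085},{"dp":[-0.215,-0.208,0.0],"delta_rot":[0,0,-81.8],"jaw":0.085},{"dp":[-0.215,-0.208,0.0],"delta_rot":[0,0,-81.8],"jaw":0.085},{"dp":[-0.215,-0.208,0.0],"delta_rot":[0,0,-81.8],"jaw":0.085},{"dp":[-0.215,-0.208,0.0],"delta_rot":[0,0,-81.8],"jaw":0.085},{"dp":[-0.215,-0.208,0.0],"delta_rot":[0,0,-81.8],"jaw":0.085},{"dp":[-0.215,-0.208,0.0],"delta_rot":[0,0,-81.8],"jaw":0.085},{"dp":[-0.215,-0.208,0.0],"delta_rot":[0,0,-81.8],"jaw":0.085},{"dp":[-0.215,-0.208,0.0],"delta_rot":[0,0,-81.8],"jaw":0.085}]'
python3 - <<'E'
from h import *
snap('wrist','w12')
E
```

```text
[0.312 0.537 0.   ] [0.605 0.57  0.   ] [0.318 0.532 0.1  ] [0.6   0.557 0.1  ]
t: 23.05
eef_pos: [0.3983, 0.3392, 0.2161]
orientation: [-3.141, 0.001, 1.351]
wrist_force: [0.1, 0.9, 0.2]
grip_width: 0.0849
```

View pics/w12.png

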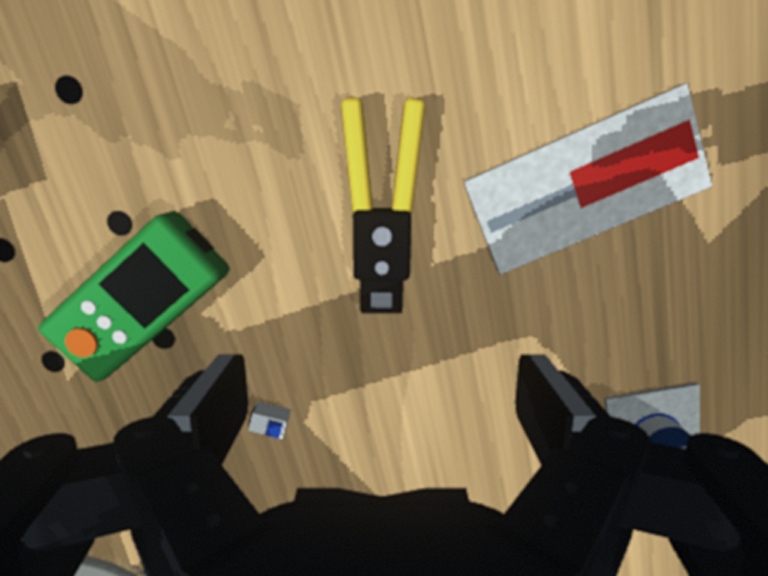

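Run:
```python
from h import *
q=load('w12'); s=robot.observe(); f=lambda u,v,z: ray(q,(u+.5)/1.5-.5,(v+.5)/1.5-.5,z)
for u,v,z,m in [(351,99,.02,105),(415,99,.02,105),(382,211,.024,27),(381,279,.024,-27),(381,312,.019,-55),(381,312,.0,-55)]:
    t=R.from_euler('xyz',s['orientation']).inv().apply(f(u,v,z)-s['eef_pos'])*1000
    print(np.round(t[:2],1),'origin est',round(t[0]-m,1))
print(s['eef_pos'])
```

```text
[104.6 -22.1] origin est -0.4
[104.6  22.4] origin est -0.4
[27.6 -0.5] origin est 0.6
[-24.   -1.3] origin est 3.0
[-52.5  -1.3] origin est 2.5
[-59.2  -1.3] origin est -4.2
[0.39839736 0.33926054 0.21626676]
```

```bash
python3 -m handwheel '[{"dp":[0.001,-0.0005,0.05],"delta_rot":[0,0,0],"jaw":0.085},{"dp":[0.001,-0.0005,0.1],"delta_rot":[0,0,0],"jaw":0.085},{"dp":[0.001,-0.0005,0.14],"delta_rot":[0,0,0],"jaw":0.085},{"dp":[0.001,-0.0005,0.17],"delta_rot":[0,0,0],"jaw":0.085},{"dp":[0.001,-0.0005,0.19],"delta_rot":[0,0,0],"jaw":0.085},{"dp":[0.001,-0.0005,0.205],"delta_rot":[0,0,0],"jaw":0.085},{"dp":[0.001,-0.0005,0.211],"delta_rot":[0,0,0],"jaw":0.085},{"dp":[0.001,-0.0005,0.211],"delta_rot":[0,0,0],"jaw":0.085},{"dp":[0.001,-0.0005,0.211],"delta_rot":[0,0,0],"jaw":0.085},{"dp":[0.001,-0.0005,0.211],"delta_rot":[0,0,0],"jaw":0.085},{"dp":[0.001,-0.0005,0.211],"delta_rot":[0,0,0],"jaw":0.085},{"dp":[0.001,-0.0005,0.211],"delta_rot":[0,0,0],"jaw":0.085}]'
```

```text
t: 24.3
eef_pos: [0.3986, 0.3405, 0.0061]
orientation: [3.141, -0.0, 1.352]
wrist_force: [0.2, -0.2, 0.0]
grip_width: 0.085
```

```bash
python3 -m handwheel '[{"dp":[0,0,0.002],"delta_rot":[0,0,0],"jaw":0.085},{"dp":[0,0,0.002],"delta_rot":[0,0,0],"jaw":0.02},{"dp":[0,0,0.002],"delta_rot":[0,0,0],"jaw":0.02},{"dp":[0,0,0.002],"delta_rot":[0,0,0],"jaw":0.02},{"dp":[0,0,0.002],"delta_rot":[0,0,0],"jaw":0.02},{"dp":[0,0,0.002],"delta_rot":[0,0,0],"jaw":0.02},{"dp":[0,0,0.002],"delta_rot":[0,0,0],"jaw":0.02},{"dp":[0,0,0.002],"delta_rot":[0,0,0],"jaw":0.02},{"dp":[0,0,0.002],"delta_rot":[0,0,0],"jaw":0.02}]'
python3 -m handwheel '[{"dp":[0,0,-0.02],"delta_rot":[0,0,0],"jaw":0.02},{"dp":[0,0,-0.05],"delta_rot":[0,0,0],"jaw":0.02},{"dp":[0,0,-0.09],"delta_rot":[0,0,0],"jaw":0.02},{"dp":[0,0,-0.13],"delta_rot":[0,0,0],"jaw":0.02},{"dp":[0,0,-0.16],"delta_rot":[0,0,0],"jaw":0.02},{"dp":[0,0,-0.18],"delta_rot":[0,0,0],"jaw":0.02},{"dp":[0,0,-0.18],"delta_rot":[0,0,0],"jaw":0.02},{"dp":[0,0,-0.18],"delta_rot":[0,0,0],"jaw":0.02},{"dp":[0,0,-0.18],"delta_rot":[0,0,0],"jaw":0.02},{"dp":[0,0,-0.18],"delta_rot":[0,0,0],"jaw":0.02}]'
python3 - <<'E'
from h import *
snap('wrist','w13'); print(robot.observe()['eef_pos']); go(.6185,-.1176,.184,-.2199+np.pi)
E
```

```text
t: 25.2
eef_pos: [0.3985, 0.3405, 0.0038]
orientation: [3.141, 0.0, 1.352]
wrist_force: [1.0, -0.5, 4.0]
grip_width: 0.0426
t: 26.2
eef_pos: [0.397, 0.3398, 0.1813]
orientation: [-3.139, 0.003, 1.352]
wrist_force: [0.2, 0.4, -4.0]
grip_width: 0.0425
[0.39727109 0.33991275 0.18169554]
dp [-0.3987, 0.3152, -0.002] rot [-0.23, 0.01, -89.93] rows>= 10.468627309875092
```

View pics/w13.png

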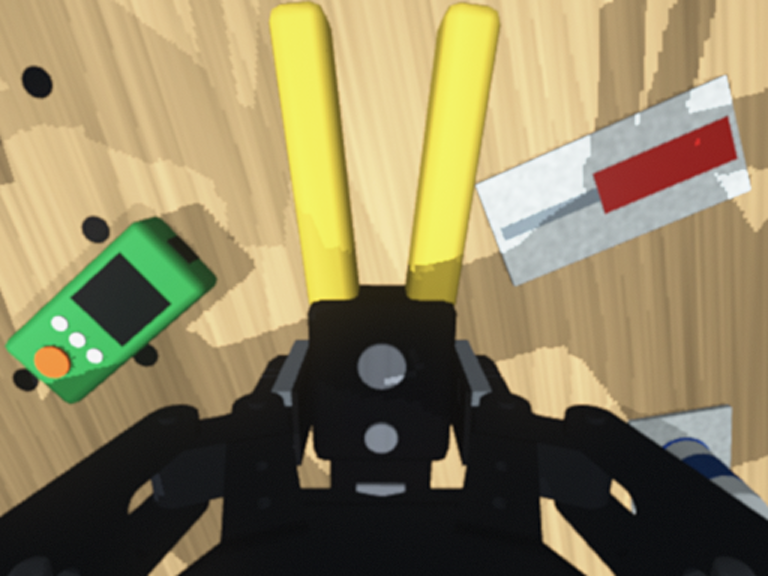

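```bash
python3 - <<'E'
from h import *
q=load('w13'); s=robot.observe(); f=lambda u,v,z: ray(q,(u+.5)/1.5-.5,(v+.5)/1.5-.5,z)
b=s['eef_pos'][2]-.0038
for u,v,z,m in [(299,3,.017,105),(472,3,.017,105),(300,3,.01,105),(382,301,.024,27),(382,460,.024,-27)]:
    t=R.from_euler('xyz',s['orientation']).inv().apply(f(u,v,b+z)-s['eef_pos'])*1000
    print(np.round(t[:2],1),'origin est',round(t[0]-m,1))
E
python3 -m handwheel '[{"dp":[-0.399,0.315,0],"delta_rot":[-0.2,0,-90],"jaw":0.02},{"dp":[-0.399,0.315,0],"delta_rot":[-0.2,0,-90],"jaw":0.02},{"dp":[-0.399,0.315,0],"delta_rot":[-0.2,0,-90],"jaw":0.02},{"dp":[-0.399,0.315,0],"delta_rot":[-0.2,0,-90],"jaw":0.02},{"dp":[-0.399,0.315,0],"delta_rot":[-0.2,0,-90],"jaw":0.02},{"dp":[-0.399,0.315,0],"delta_rot":[-0.2,0,-90],"jaw":0.02},{"dp":[-0.399,0.315,0],"delta_rot":[-0.2,0,-90],"jaw":0.02},{"dp":[-0.399,0.315,0],"delta_rot":[-0.2,0,-90],"jaw":0.02},{"dp":[-0.399,0.315,0],"delta_rot":[-0.2,0,-90],"jaw":0.02},{"dp":[-0.399,0.315,0],"delta_rot":[-0.2,0,-90],"jaw":0.02},{"dp":[-0.399,0.315,0],"delta_rot":[-0.2,0,-90],"jaw":0.02},{"dp":[-0.399,0.315,0],"delta_rot":[-0.2,0,-90],"jaw":0.02},{"dp":[-0.399,0.315,0],"delta_rot":[-0.2,0,-90],"jaw":0.02},{"dp":[-0.399,0.315,0],"delta_rot":[-0.2,0,-90],"jaw":0.02},{"dp":[-0.399,0.315,0],"delta_rot":[-0.2,0,-90],"jaw":0.02},{"dp":[-0.399,0.315,0],"delta_rot":[-0.2,0,-90],"jaw":0.02},{"dp":[-0.399,0.315,0],"delta_rot":[-0.2,0,-90],"jaw":0.02},{"dp":[-0.399,0.315,0],"delta_rot":[-0.2,0,-90],"jaw":0.02}]'
```

```text
[104.2 -21.8] origin est -0.8
[104.1  21.6] origin est -0.9
[106.2 -22.6] origin est 1.2
[27.8 -0.9] origin est 0.8
[-24.7  -0.9] origin est 2.3
t: 28.05
eef_pos: [0.6191, -0.117, 0.1839]
orientation: [3.14, 0.003, 2.923]
wrist_force: [-0.1, -0.3, -3.7]
grip_width: 0.0424
```

```bash
python3 -m handwheel '[{"dp":[0,0,0.04],"delta_rot":[0,0,0],"jaw":0.02},{"dp":[0,0,0.08],"delta_rot":[0,0,0],"jaw":0.02},{"dp":[0,0,0.11],"delta_rot":[0,0,0],"jaw":0.02},{"dp":[0,0,0.13],"delta_rot":[0,0,0],"jaw":0.02},{"dp":[0,0,0.13],"delta_rot":[0,0,0],"jaw":0.02},{"dp":[0,0,0.13],"delta_rot":[0,0,0],"jaw":0.02},{"dp":[0,0,0.13],"delta_rot":[0,0,0],"jaw":0.02},{"dp":[0,0,0.13],"delta_rot":[0,0,0],"jaw":0.02},{"dp":[0,0,0.13],"delta_rot":[0,0,0],"jaw":0.02},{"dp":[0,0,0.13],"delta_rot":[0,0,0],"jaw":0.02}]'
python3 - <<'E'
from h import *
snap('wrist','w14'); go(.6185,-.1176,.0095,-.2199+np.pi)
E
```

```text
t: 29.05
eef_pos: [0.6199, -0.1174, 0.0545]
orientation: [3.14, 0.003, 2.923]
wrist_force: [0.4, -0.1, -3.4]
grip_width: 0.0428
dp [0.0013, -0.0006, 0.0447] rot [0.09, 0.17, 0.08] rows>= 0.8954063730190954
```

View pics/w14.png

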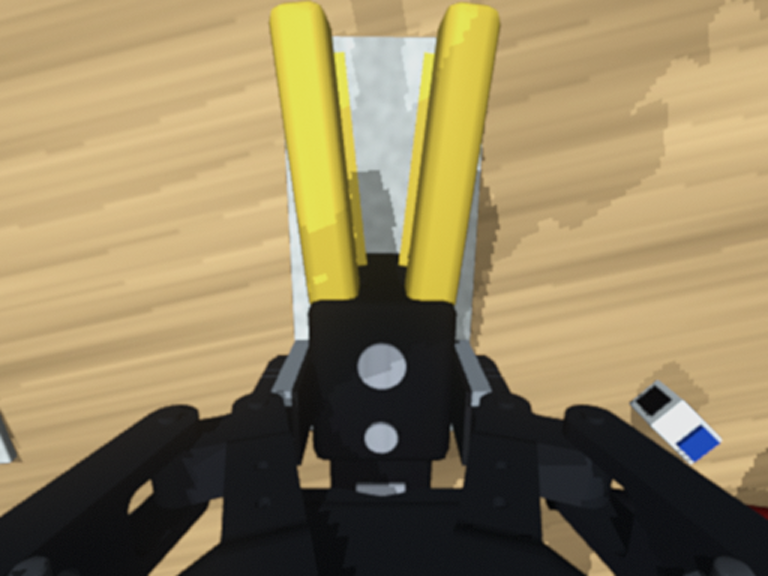

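Run:
```python
from h import *
q=load('w14'); s=robot.observe(); f=lambda u,v,z: ray(q,(u+.5)/1.5-.5,(v+.5)/1.5-.5,z)
for n,u,v,z in [('boardend',385,37.5,.005),('bL',288,200,.005),('bR',478,200,.005),('headline',382,254,.005)]:
    t=R.from_euler('xyz',s['orientation']).inv().apply(f(u,v,z)-s['eef_pos'])*1000; print(n,np.round(t,1))
```

```text
boardend [112.1   0.6  48.9]
bL [ 50.9 -39.7  49. ]
bR [50.9 39.6 49.2]
headline [27.9 -0.5 49.2]
```

```bash
python3 -m handwheel '[{"dp":[0.0007,-0.0002,0.02],"delta_rot":[0,0.1,0],"jaw":0.02},{"dp":[0.0007,-0.0002,0.035],"delta_rot":[0,0.1,0],"jaw":0.02},{"dp":[0.0007,-0.0002,0.042],"delta_rot":[0,0.1,0],"jaw":0.02},{"dp":[0.0007,-0.0002,0.0445],"delta_rot":[0,0.1,0],"jaw":0.02},{"dp":[0.0007,-0.0002,0.0445],"delta_rot":[0,0.1,0],"jaw":0.02},{"dp":[0.0007,-0.0002,0.0445],"delta_rot":[0,0.1,0],"jaw":0.02},{"dp":[0.0007,-0.0002,0.0445],"delta_rot":[0,0.1,0],"jaw":0.02},{"dp":[0.0007,-0.0002,0.0445],"delta_rot":[0,0.1,0],"jaw":0.02},{"dp":[0.0007,-0.0002,0.0445],"delta_rot":[0,0.1,0],"jaw":0.02},{"dp":[0.0007,-0.0002,0.0445],"delta_rot":[0,0.1,0],"jaw":0.02}]'
```

```text
t: 30.1
eef_pos: [0.6189, -0.1173, 0.0093]
orientation: [3.14, 0.001, 2.923]
wrist_force: [1.3, -0.3, -2.6]
grip_width: 0.0431
```

```bash
python3 -m handwheel '[{"dp":[0,0,0.0008],"delta_rot":[0,0,0],"jaw":0.02},{"dp":[0,0,0.0008],"delta_rot":[0,0,0],"jaw":0.02},{"dp":[0,0,0.0008],"delta_rot":[0,0,0],"jaw":0.02}]'; python3 -m handwheel '[{"dp":[0,0,0],"delta_rot":[0,0,0],"jaw":0.075},{"dp":[0,0,0],"delta_rot":[0,0,0],"jaw":0.075},{"dp":[0,0,0],"delta_rot":[0,0,0],"jaw":0.075},{"dp":[0,0,-0.03],"delta_rot":[0,0,0],"jaw":0.08},{"dp":[0,0,-0.07],"delta_rot":[0,0,0],"jaw":0.08},{"dp":[0,0,-0.11],"delta_rot":[0,0,0],"jaw":0.08},{"dp":[0,0,-0.15],"delta_rot":[0,0,0],"jaw":0.08},{"dp":[0,0,-0.19],"delta_rot":[0,0,0],"jaw":0.08},{"dp":[0,0,-0.19],"delta_rot":[0,0,0],"jaw":0.08},{"dp":[0,0,-0.19],"delta_rot":[0,0,0],"jaw":0.08}]'
python3 - <<'E'
from h import *
snap('wrist','w15')
go(.4089,-.1176,.2,1.928-np.pi)
go(.4089,-.1176,.2,1.928)
E
```

```text
t: 30.4
eef_pos: [0.6191, -0.1173, 0.0089]
orientation: [3.14, 0.001, 2.923]
wrist_force: [-2.0, 1.2, 1.6]
grip_width: 0.0425
t: 31.4
eef_pos: [0.6195, -0.1178, 0.1999]
orientation: [3.14, 0.004, 2.923]
wrist_force: [0.2, -0.0, -0.6]
grip_width: 0.0795
dp [0.2045, -0.0456, -0.0022] rot [0.06, 0.11, -122.99] rows>= 14.317418510730286
dp [0.2045, -0.0456, -0.0022] rot [0.09, -0.05, 57.01] rows>= 6.637192266565183
```

View pics/w15.png

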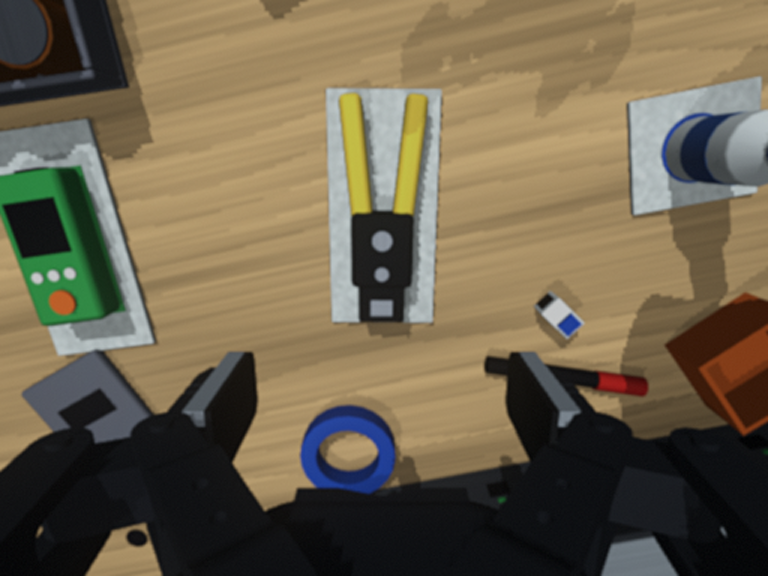

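```bash
python3 -m handwheel '[{"dp":[0.204,-0.046,0],"delta_rot":[0,0,57],"jaw":0.06},{"dp":[0.204,-0.046,0],"delta_rot":[0,0,57],"jaw":0.06},{"dp":[0.204,-0.046,0],"delta_rot":[0,0,57],"jaw":0.06},{"dp":[0.204,-0.046,0],"delta_rot":[0,0,57],"jaw":0.06},{"dp":[0.204,-0.046,0],"delta_rot":[0,0,57],"jaw":0.06},{"dp":[0.204,-0.046,0],"delta_rot":[0,0,57],"jaw":0.06},{"dp":[0.204,-0.046,0],"delta_rot":[0,0,57],"jaw":0.06},{"dp":[0.204,-0.046,0],"delta_rot":[0,0,57],"jaw":0.06},{"dp":[0.204,-0.046,0],"delta_rot":[0,0,57],"jaw":0.06},{"dp":[0.204,-0.046,0],"delta_rot":[0,0,57],"jaw":0.06},{"dp":[0.204,-0.046,0],"delta_rot":[0,0,57],"jaw":0.06},{"dp":[0.204,-0.046,0],"delta_rot":[0,0,57],"jaw":0.06},{"dp":[0.204,-0.046,0],"delta_rot":[0,0,57],"jaw":0.06}]';  python3 - <<'E'
from h import *
snap('wrist','w16'); print(robot.observe()['eef_pos'])
E
```

```text
t: 32.75
eef_pos: [0.4097, -0.1182, 0.1983]
orientation: [3.14, -0.001, 1.929]
wrist_force: [-0.4, -0.3, 0.0]
grip_width: 0.0601
[ 0.40964119 -0.11818858  0.19827768]
```

View pics/w16.png

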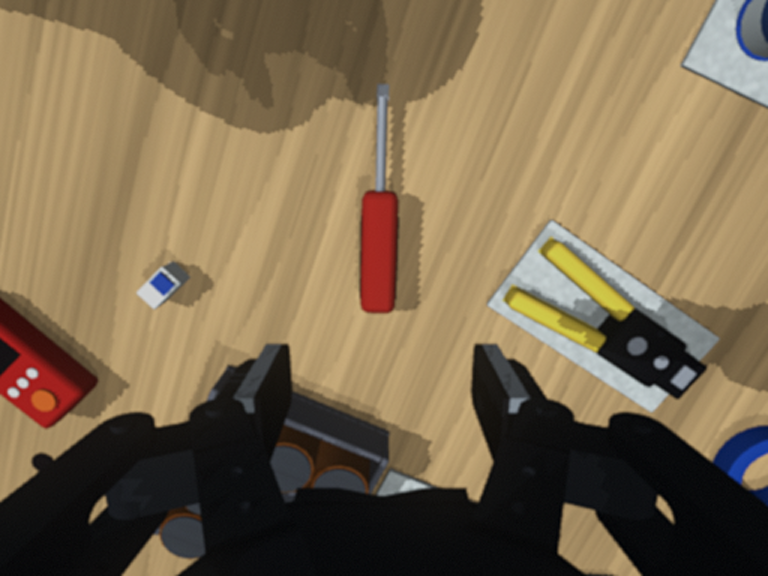

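Run:
```python
from h import *
q=load('w16'); s=robot.observe(); f=lambda u,v,z: ray(q,(u+.5)/1.5-.5,(v+.5)/1.5-.5,z)
for n,u,v,z,m in [('tip',383,85,.012,115),('front',380,192,.02,45),('back',378,312,.015,-45),('L',361,250,.018,0),('R',397,250,.018,0)]:
    t=R.from_euler('xyz',s['orientation']).inv().apply(f(u,v,z)-s['eef_pos'])*1000; print(n,np.round(t,1),round(t[0]-m,1))
```

```text
tip [ 1.130e+02 -1.000e-01  1.864e+02] -2.0
front [ 43.2  -2.1 178.3] -1.8
back [-46.7  -3.7 183.2] -1.7
L [  1.7 -15.9 180.3] 1.7
R [  1.7  10.2 180.3] 1.7
```

```bash
python3 -m handwheel '[{"dp":[-0.0018,-0.0028,0.05],"delta_rot":[0,0,1.3],"jaw":0.06},{"dp":[-0.0018,-0.0028,0.1],"delta_rot":[0,0,1.3],"jaw":0.06},{"dp":[-0.0018,-0.0028,0.14],"delta_rot":[0,0,1.3],"jaw":0.06},{"dp":[-0.0018,-0.0028,0.17],"delta_rot":[0,0,1.3],"jaw":0.06},{"dp":[-0.0018,-0.0028,0.185],"delta_rot":[0,0,1.3],"jaw":0.06},{"dp":[-0.0018,-0.0028,0.193],"delta_rot":[0,0,1.3],"jaw":0.06},{"dp":[-0.0018,-0.0028,0.193],"delta_rot":[0,0,1.3],"jaw":0.06},{"dp":[-0.0018,-0.0028,0.193],"delta_rot":[0,0,1.3],"jaw":0.06},{"dp":[-0.0018,-0.0028,0.193],"delta_rot":[0,0,1.3],"jaw":0.06},{"dp":[-0.0018,-0.0028,0.193],"delta_rot":[0,0,1.3],"jaw":0.06},{"dp":[-0.0018,-0.0028,0.193],"delta_rot":[0,0,1.3],"jaw":0.06},{"dp":[-0.0018,-0.0028,0.193],"delta_rot":[0,0,1.3],"jaw":0.06}]'
```

```text
t: 34.0
eef_pos: [0.408, -0.1207, 0.0056]
orientation: [3.14, -0.001, 1.906]
wrist_force: [-0.2, 0.4, 0.4]
grip_width: 0.06
```

```bash
python3 -m handwheel '[{"dp":[0,0,0.001],"delta_rot":[0,0,0],"jaw":0.06},{"dp":[0,0,0.001],"delta_rot":[0,0,0],"jaw":0.01},{"dp":[0,0,0.001],"delta_rot":[0,0,0],"jaw":0.01},{"dp":[0,0,0.001],"delta_rot":[0,0,0],"jaw":0.01},{"dp":[0,0,0.001],"delta_rot":[0,0,0],"jaw":0.01},{"dp":[0,0,0.001],"delta_rot":[0,0,0],"jaw":0.01},{"dp":[0,0,0.001],"delta_rot":[0,0,0],"jaw":0.01},{"dp":[0,0,0.001],"delta_rot":[0,0,0],"jaw":0.01}]'
python3 -m handwheel '[{"dp":[0,0,-0.02],"delta_rot":[0,0,0],"jaw":0.01},{"dp":[0,0,-0.05],"delta_rot":[0,0,0],"jaw":0.01},{"dp":[0,0,-0.09],"delta_rot":[0,0,0],"jaw":0.01},{"dp":[0,0,-0.13],"delta_rot":[0,0,0],"jaw":0.01},{"dp":[0,0,-0.17],"delta_rot":[0,0,0],"jaw":0.01},{"dp":[0,0,-0.19],"delta_rot":[0,0,0],"jaw":0.01},{"dp":[0,0,-0.19],"delta_rot":[0,0,0],"jaw":0.01},{"dp":[0,0,-0.19],"delta_rot":[0,0,0],"jaw":0.01},{"dp":[0,0,-0.19],"delta_rot":[0,0,0],"jaw":0.01},{"dp":[0,0,-0.19],"delta_rot":[0,0,0],"jaw":0.01}]'
python3 - <<'E'
from h import *
snap('wrist','w17'); print(robot.observe()['eef_pos']); go(.5957,.3561,.195,-2.9489)
E
```

```text
t: 34.8
eef_pos: [0.4081, -0.1207, 0.0045]
orientation: [3.14, -0.001, 1.905]
wrist_force: [-0.7, 0.1, 3.2]
grip_width: 0.0248
t: 35.8
eef_pos: [0.4065, -0.1202, 0.1922]
orientation: [-3.141, -0.004, 1.905]
wrist_force: [0.7, -0.1, -0.9]
grip_width: 0.0248
[ 0.40676689 -0.12031927  0.1925763 ]
dp [0.388, 0.3349, -0.0012] rot [0.12, -0.2, -81.87] rows>= 10.250403245213956
```

View pics/w17.png

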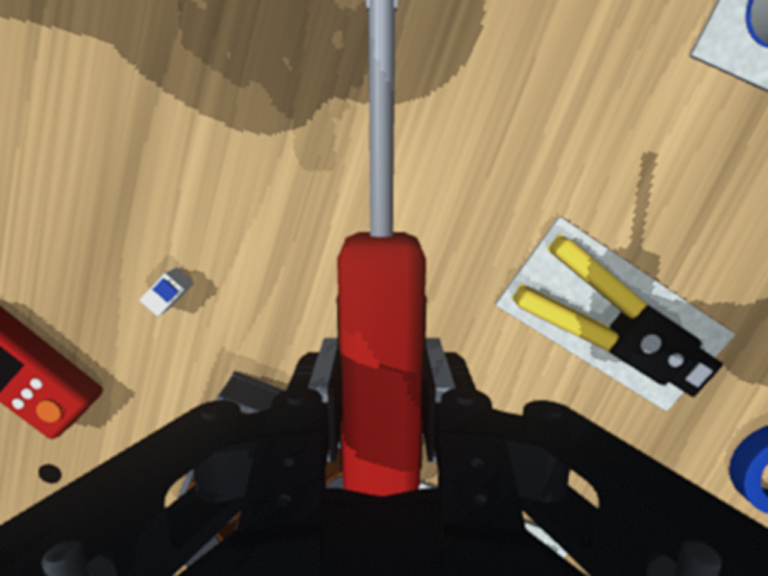

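```bash
python3 - <<'E'
from h import *
q=load('w17'); s=robot.observe(); f=lambda u,v,z: ray(q,(u+.5)/1.5-.5,(v+.5)/1.5-.5,z)
b=s['eef_pos'][2]-.0045
for n,u,v,z,m in [('front',381,234,.02,45),('front',381,234,.024,45),('shaftfar',382,4,.014,0)]:
    t=R.from_euler('xyz',s['orientation']).inv().apply(f(u,v,b+z)-s['eef_pos'])*1000; print(n,np.round(t,1),round(t[0]-m,1))
E
python3 -m handwheel '[{"dp":[0.388,0.335,0],"delta_rot":[0,-0.2,-81.9],"jaw":0.01},{"dp":[0.388,0.335,0],"delta_rot":[0,-0.2,-81.9],"jaw":0.01},{"dp":[0.388,0.335,0],"delta_rot":[0,-0.2,-81.9],"jaw":0.01},{"dp":[0.388,0.335,0],"delta_rot":[0,-0.2,-81.9],"jaw":0.01},{"dp":[0.388,0.335,0],"delta_rot":[0,-0.2,-81.9],"jaw":0.01},{"dp":[0.388,0.335,0],"delta_rot":[0,-0.2,-81.9],"jaw":0.01},{"dp":[0.388,0.335,0],"delta_rot":[0,-0.2,-81.9],"jaw":0.01},{"dp":[0.388,0.335,0],"delta_rot":[0,-0.2,-81.9],"jaw":0.01},{"dp":[0.388,0.335,0],"delta_rot":[0,-0.2,-81.9],"jaw":0.01},{"dp":[0.388,0.335,0],"delta_rot":[0,-0.2,-81.9],"jaw":0.01},{"dp":[0.388,0.335,0],"delta_rot":[0,-0.2,-81.9],"jaw":0.01},{"dp":[0.388,0.335,0],"delta_rot":[0,-0.2,-81.9],"jaw":0.01},{"dp":[0.388,0.335,0],"delta_rot":[0,-0.2,-81.9],"jaw":0.01},{"dp":[0.388,0.335,0],"delta_rot":[0,-0.2,-81.9],"jaw":0.01},{"dp":[0.388,0.335,0],"delta_rot":[0,-0.2,-81.9],"jaw":0.01},{"dp":[0.388,0.335,0.04],"delta_rot":[0,-0.2,-81.9],"jaw":0.01},{"dp":[0.388,0.335,0.08],"delta_rot":[0,-0.2,-81.9],"jaw":0.01},{"dp":[0.388,0.335,0.08],"delta_rot":[0,-0.2,-81.9],"jaw":0.01},{"dp":[0.388,0.335,0.08],"delta_rot":[0,-0.2,-81.9],"jaw":0.01},{"dp":[0.388,0.335,0.08],"delta_rot":[0,-0.2,-81.9],"jaw":0.01}]'
python3 - <<'E'
from h import *
snap('wrist','w18');go(.5957,.3561,.01,-2.9489)
E
```

```text
front [ 47.   -1.4 -15.3] 2.0
front [ 47.6  -1.4 -19.3] 2.6
shaftfar [106.2  -1.2  -9.1] 106.2
t: 37.85
eef_pos: [0.5985, 0.3562, 0.1186]
orientation: [3.142, 0.009, -2.949]
wrist_force: [-0.5, -0.5, -0.0]
grip_width: 0.0248
dp [0.0039, 0.0003, 0.1088] rot [0.01, 0.53, 0.02] rows>= 2.177690567109341
```

View pics/w18.png

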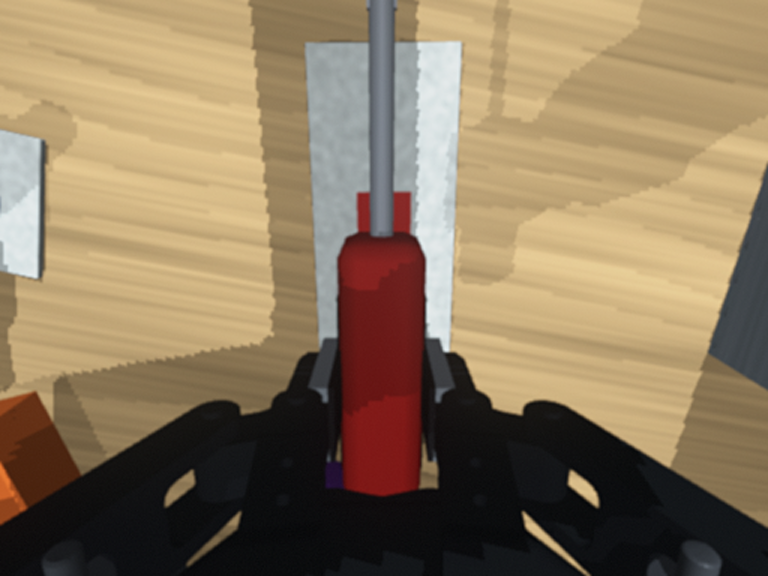

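```bash
python3 -m handwheel '[{"dp":[0,0,0.04],"delta_rot":[0,0,0],"jaw":0.01},{"dp":[0,0,0.06],"delta_rot":[0,0,0],"jaw":0.01},{"dp":[0,0,0.06],"delta_rot":[0,0,0],"jaw":0.01},{"dp":[0,0,0.06],"delta_rot":[0,0,0],"jaw":0.01},{"dp":[0,0,0.06],"delta_rot":[0,0,0],"jaw":0.01},{"dp":[0,0,0.06],"delta_rot":[0,0,0],"jaw":0.01},{"dp":[0,0,0.06],"delta_rot":[0,0,0],"jaw":0.01},{"dp":[0,0,0.06],"delta_rot":[0,0,0],"jaw":0.01},{"dp":[0,0,0.06],"delta_rot":[0,0,0],"jaw":0.01},{"dp":[0,0,0.06],"delta_rot":[0,0,0],"jaw":0.01}]'
python3 - <<'E'
from h import *
snap('wrist','w19');go(.5957,.3561,.01,-2.9489)
E
```

```text
t: 38.9
eef_pos: [0.5969, 0.3558, 0.0552]
orientation: [-3.141, 0.004, -2.948]
wrist_force: [0.3, 0.1, -2.0]
grip_width: 0.0247
dp [0.0012, 0.0006, 0.0451] rot [-0.05, 0.2, 0.03] rows>= 0.901910274889919
```

View pics/w19.png

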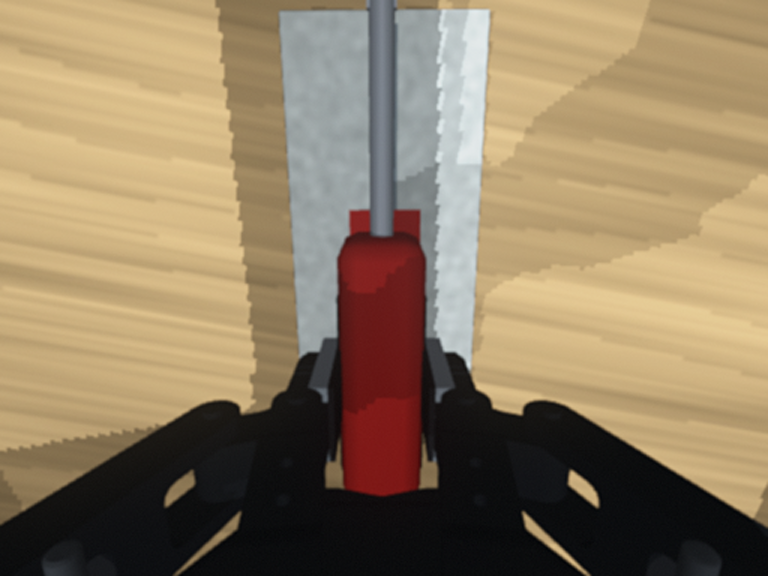

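Run:
```python
from h import *
q=load('w19'); s=robot.observe(); f=lambda u,v,z: ray(q,(u+.5)/1.5-.5,(v+.5)/1.5-.5,z)
for n,u,v,z in [('end (121)',385,10.5,.005),('bL',289,170,.005),('bR',482,170,.005),('hL(45)',350,211,.005),('hR',420,211,.005),('front',382,234,s['eef_pos'][2]-.003),('endL',280,11,.005),('endR',490,10,.005)]:
    t=R.from_euler('xyz',s['orientation']).inv().apply(f(u,v,z)-s['eef_pos'])*1000; print(n,np.round(t,1))
```

```text
end (121) [121.8   1.1  49.7]
bL [ 63.5 -38.3  49.9]
bR [63.5 41.1 49.8]
hL(45) [ 46.7 -13.5  49.9]
hR [46.7 16.  49.9]
front [45.  -0.1  2.8]
endL [121.6 -38.4  49.7]
endR [122.   40.6  49.6]
```

```bash
python3 -m handwheel '[{"dp":[0.0012,0.0013,0.02],"delta_rot":[0,0.2,0],"jaw":0.01},{"dp":[0.0012,0.0013,0.035],"delta_rot":[0,0.2,0],"jaw":0.01},{"dp":[0.0012,0.0013,0.042],"delta_rot":[0,0.2,0],"jaw":0.01},{"dp":[0.0012,0.0013,0.044],"delta_rot":[0,0.2,0],"jaw":0.01},{"dp":[0.0012,0.0013,0.044],"delta_rot":[0,0.2,0],"jaw":0.01},{"dp":[0.0012,0.0013,0.044],"delta_rot":[0,0.2,0],"jaw":0.01},{"dp":[0.0012,0.0013,0.044],"delta_rot":[0,0.2,0],"jaw":0.01},{"dp":[0.0012,0.0013,0.044],"delta_rot":[0,0.2,0],"jaw":0.01},{"dp":[0.0012,0.0013,0.044],"delta_rot":[0,0.2,0],"jaw":0.01},{"dp":[0.0012,0.0013,0.044],"delta_rot":[0,0.2,0],"jaw":0.01}]'
```

```text
t: 39.95
eef_pos: [0.5957, 0.3568, 0.0112]
orientation: [-3.141, 0.0, -2.948]
wrist_force: [-0.2, 0.1, -0.6]
grip_width: 0.0249
```

```bash
python3 -m handwheel '[{"dp":[0,0,0.0015],"delta_rot":[0,0,0],"jaw":0.01},{"dp":[0,0,0.002],"delta_rot":[0,0,0],"jaw":0.01},{"dp":[0,0,0.002],"delta_rot":[0,0,0],"jaw":0.01},{"dp":[0,0,0.002],"delta_rot":[0,0,0],"jaw":0.01},{"dp":[0,0,0.002],"delta_rot":[0,0,0],"jaw":0.01}]'; python3 -m handwheel '[{"dp":[0,0,0],"delta_rot":[0,0,0],"jaw":0.06},{"dp":[0,0,0],"delta_rot":[0,0,0],"jaw":0.06},{"dp":[0,0,0],"delta_rot":[0,0,0],"jaw":0.06},{"dp":[0,0,0],"delta_rot":[0,0,0],"jaw":0.06},{"dp":[0,0,-0.03],"delta_rot":[0,0,0],"jaw":0.06},{"dp":[0,0,-0.07],"delta_rot":[0,0,0],"jaw":0.06},{"dp":[0,0,-0.11],"delta_rot":[0,0,0],"jaw":0.06},{"dp":[0,0,-0.15],"delta_rot":[0,0,0],"jaw":0.06},{"dp":[0,0,-0.19],"delta_rot":[0,0,0],"jaw":0.06},{"dp":[0,0,-0.21],"delta_rot":[0,0,0],"jaw":0.06},{"dp":[0,0,-0.21],"delta_rot":[0,0,0],"jaw":0.06},{"dp":[0,0,-0.21],"delta_rot":[0,0,0],"jaw":0.06}]'
python3 - <<'E'
from h import *
snap('wrist','w20'); snap('side','s2'); snap('scene','c3')
E
```

```text
t: 40.45
eef_pos: [0.5958, 0.3569, 0.0095]
orientation: [-3.141, 0.0, -2.948]
wrist_force: [-1.4, -0.6, 2.8]
grip_width: 0.0247
t: 41.65
eef_pos: [0.5954, 0.3569, 0.2186]
orientation: [-3.141, -0.0, -2.948]
wrist_force: [-0.7, -0.0, -0.3]
grip_width: 0.0601
```

View pics/w20.png

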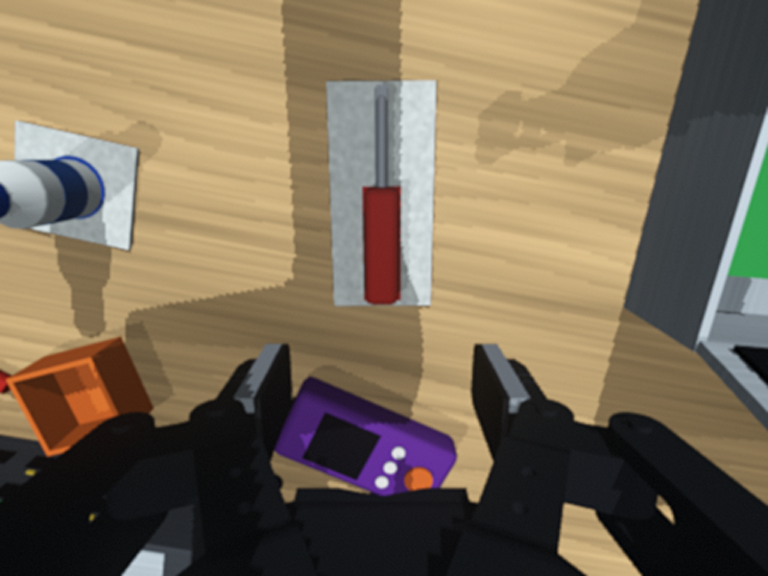

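View pics/c3.png

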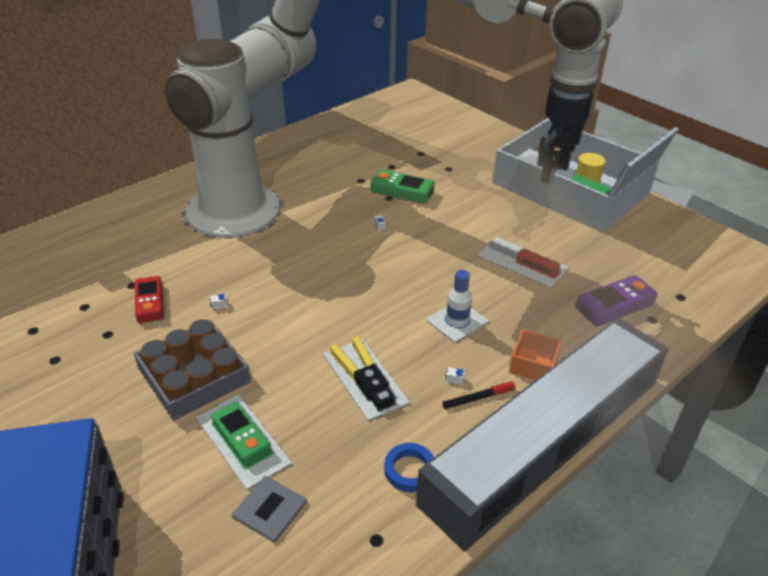

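View pics/s2.png

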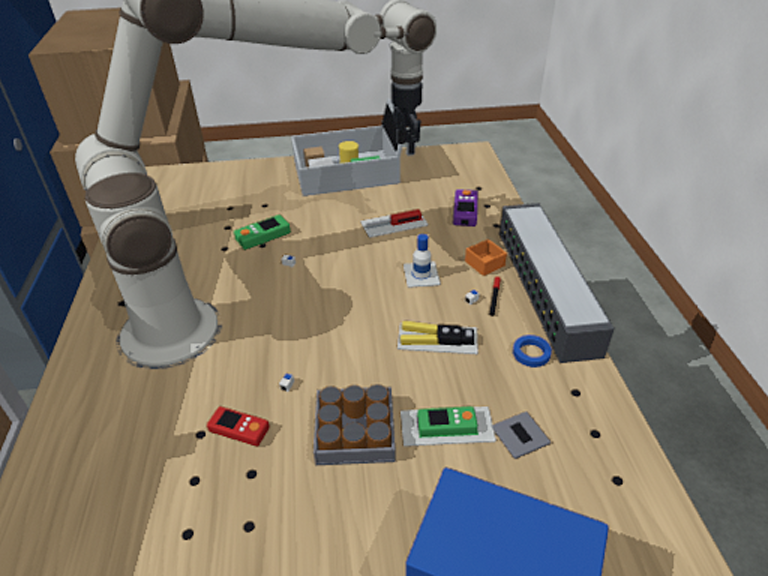

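```bash
python3 -c "
from station import robot
o=robot.observe(); print(o['t'],o['wrist_force'],o['joint_velocities'].round(3)); print(robot.hand_in())"
```

```text
41.8 [ 0.38298111  0.73075991 -0.3508322 ] [ 0.    -0.    -0.007 -0.002  0.002 -0.   ]
the job is handed in; nothing more can be done
None
```

I placed all three tools and the bottle, and handed the job in at about 42 s of the 136 s allowed. No verdict was reported.

- **Tools:** The screwdriver, the crimping tool and the smaller green tester lie flat on their boards, each the same way round as its outline. In the wrist pictures after release, each covers its outline to within about 1–2 mm by eye.
- **Bottle:** I lifted it straight up out of the crate and carried it without tilting the gripper. The scene picture shows it upright in the blue ring, and the eight jars are still in the crate.
- **Robot:** At hand-in the arm was at rest with the gripper open, about 0.22 m above the bench, touching nothing. The largest wrist force I read was about 6 N, but I only saw readings at the end of each move.

No check failed. Two estimates of where the tools sat in the gripper differed by 1–3 mm. For the screwdriver I had measured the handle's front edge at the wrong height. For the crimping tool the visible edges disagreed by up to 3 mm, so I used a middle value. I then set both tools down by comparing the tool and outline directly in the wrist pictures.

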